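# Switch off the charger and sort the radio battery packs

## Task

First switch the battery charger off: pull its locked selector knob up, turn it clockwise all the way to the off end, and push it fully back in. Then put every pack with a round tag into the lidded storage box and every pack with a bar tag into the open repair tray, each lying on the bottom of its container and not on another pack, and finally shut the box's lid fully. Leave the other things on the desk where they are.

Things in the scene. Friction and masses are not known exactly. Their poses are not given: they have to be found in the camera images.
- console: charger control console, a low grey box 122 (x) x 150 (y) x 50 mm, beyond the mat, the selector knob on its top. Origin: centre of its underside; the knob's axis is vertical through it. White dot on top: charging end; white bar: off end. Between them, under the pointer's way, a steel stop block 9 mm tall bars the pointer while the knob is in.
- knob_grip (a point): black selector knob: round skirt (47 mm across, 3 to 13 mm above the console) with an upright grip bar (50 mm long, 14 wide, 13 to 43 mm above the console, all when in). This point: on the axis, 30 mm above the console when in (height 80 mm); rises and turns with the knob; x along the bar, the slim pointer (to 52 mm from the axis, 3 to 9 mm above the console) points to its -x.
- pull (a joint): how far the selector knob is pulled up out of the console, m: 0 fully in, 0.016 fully out. About 3 N of friction; stays where it is left. Pulled out 10 mm or more, the pointer clears the stop block.
- turn (a joint): angle of the selector knob, rad, growing clockwise seen from above: 0 to 0.25 is charging (start), 1.5 is the end stop at off. Turns easily (0.04 Nm) and stays; with the knob in, the stop block bars the pointer from about 0.4 to 1.1. The knob can be pushed in only where the pointer is clear of the block.
- mat: flat black charging mat with copper strips, 200 (x) x 280 (y) x 6 mm; the packs start on it. Origin: centre of its underside.
- box: grey storage box with a hinged lid of the same size, 120 (x) x 244 (y) mm outside, 45 mm tall, walls and floor 5 mm, fixed to the desk. Origin: centre of its underside; the hinge runs along y on its far (+x) rim.
- lid (a joint): opening angle of the box's lid, rad: 0 shut, starts at about 1.6 to 1.85 (upright or leaning a little away from the robot), end stop 2.0. The stiff hinge (0.13 Nm, about 1.1 N at the free edge) stays where it is left at any angle.
- lid_hinge (a point): a point on the lid's hinge line, at the middle of the far rim of the box, 45.5 mm above the desk. x, y, z axes turn with the lid; the lid plate (6 mm thick) lies on its -x side, from z 0 to 6 mm.
- lid_edge (a point): middle of the lid's free edge, 120 mm from the hinge (half-way through the 6 mm thickness).
- lid_handle (a point): outer end of the small black knob on the lid's outer face, 35 mm off that face, 30 mm in from the free edge, middle of the lid's width.
- tray: open dark steel repair tray, no lid, 120 (x) x 244 (y) mm outside, 30 mm tall, walls and floor 5 mm, fixed to the desk. Origin: centre of its underside.
- good1_mid (a point): flat grey battery pack, 80 x 38 x 30 mm (x, y, z), 0.14 kg or so, a black band near one end. On its top is a white ROUND tag (disc 28 mm across): it passed the test. This point is its centre (15 mm above its underside); x along its length, z up. May be absent (None).
- good2_mid (a point): flat grey battery pack, 80 x 38 x 30 mm (x, y, z), 0.14 kg or so, a black band near one end. On its top is a white ROUND tag (disc 28 mm across): it passed the test. This point is its centre (15 mm above its underside); x along its length, z up. May be absent (None).
- good3_mid (a point): flat grey battery pack, 80 x 38 x 30 mm (x, y, z), 0.14 kg or so, a black band near one end. On its top is a white ROUND tag (disc 28 mm across): it passed the test. This point is its centre (15 mm above its underside); x along its length, z up. May be absent (None).
- bad1_mid (a point): flat grey battery pack, 80 x 38 x 30 mm (x, y, z), 0.14 kg or so, a black band near one end. On its top is a white long narrow BAR tag (60 x 8 mm): it failed the test. This point is its centre (15 mm above its underside); x along its length, z up. May be absent (None).
- bad2_mid (a point): flat grey battery pack, 80 x 38 x 30 mm (x, y, z), 0.14 kg or so, a black band near one end. On its top is a white long narrow BAR tag (60 x 8 mm): it failed the test. This point is its centre (15 mm above its underside); x along its length, z up. May be absent (None).
- bad3_mid (a point): flat grey battery pack, 80 x 38 x 30 mm (x, y, z), 0.14 kg or so, a black band near one end. On its top is a white long narrow BAR tag (60 x 8 mm): it failed the test. This point is its centre (15 mm above its underside); x along its length, z up. May be absent (None).
- pen_mid (a point): bystander: black pen, 130 mm long, 10 mm thick, lying; this point is its centre.
- mug_mid (a point): bystander: white mug, 80 mm across, 90 mm tall; this point is half-way up.
- driver_mid (a point): bystander: screwdriver lying down, roughly 200 mm long; this point is near its middle.
- jar_mid (a point): bystander: small glass jar with steel cap, 60 mm across, 75 mm tall; half-way up.
- figurine_mid (a point): bystander: terracotta figurine, 97 mm tall, 56 mm across; near half-way up.
- handheld_mid (a point): bystander: black handheld radio, 110 x 56 x 34 mm with a 90 mm stub antenna, lying; the centre of its case.
Mind the look-alikes: they are no part of the job. Leave any blue or pink look-alike of the console alone.

How it is judged (in metres and radians):
On the way, in this order (a step that is already met when the one before it is completed fails the run):
1. the selector knob is pulled out, still at charging (value of joint pull above 0.01 m and value of joint turn below 0.5 rad), for 0.1 s.
2. the knob, still out, is turned to off (value of joint pull above 0.009 m and value of joint turn above 1.25 rad), for 0.1 s.
3. the knob is pushed fully back in at off (value of joint turn above 1.25 rad and value of joint pull below 0.003 m), for 0.2 s.
4. every pack lies in its own container (x of good1_mid in the frame of box between -0.053 and 0.053 m and y of good1_mid in the frame of box between -0.112 and 0.112 m and z of good1_mid in the frame of box between 0.005 and 0.04 m and x of good2_mid in the frame of box between -0.053 and 0.053 m and y of good2_mid in the frame of box between -0.112 and 0.112 m and z of good2_mid in the frame of box between 0.005 and 0.04 m and x of good3_mid in the frame of box between -0.053 and 0.053 m and y of good3_mid in the frame of box between -0.112 and 0.112 m and z of good3_mid in the frame of box between 0.005 and 0.04 m and x of bad1_mid in the frame of tray between -0.053 and 0.053 m and y of bad1_mid in the frame of tray between -0.112 and 0.112 m and z of bad1_mid in the frame of tray between 0.005 and 0.04 m and x of bad2_mid in the frame of tray between -0.053 and 0.053 m and y of bad2_mid in the frame of tray between -0.112 and 0.112 m and z of bad2_mid in the frame of tray between 0.005 and 0.04 m and x of bad3_mid in the frame of tray between -0.053 and 0.053 m and y of bad3_mid in the frame of tray between -0.112 and 0.112 m and z of bad3_mid in the frame of tray between 0.005 and 0.04 m), for 0.2 s.
5. the lid of the box is shut (value of joint lid below 0.06 rad), for 0.2 s.
At the end, for the whole second after the job is handed in: Knob turned beyond 1.25 rad and in to within 3 mm; every round-tag pack within the walls of the box and every bar-tag pack within the walls of the tray, its centre less than 40 mm above the container's underside, at rest; lid within 0.06 rad of shut (all of step 3 and all of step 4 and linear speed of each of good1, good2, good3, bad1, bad2, bad3 below 0.03 m/s and value of joint lid below 0.06 rad); the robot touches nothing.
It fails at once if a pack is put into the box or the tray before the charger is off (value of joint turn below 1.1 rad and ((x of good1_mid in the frame of box between -0.05 and 0.05 m and y of good1_mid in the frame of box between -0.1 and 0.1 m and z of good1_mid in the frame of box between 0.005 and 0.04 m) or (x of good1_mid in the frame of tray between -0.05 and 0.05 m and y of good1_mid in the frame of tray between -0.1 and 0.1 m and z of good1_mid in the frame of tray between 0.005 and 0.04 m) or (x of good2_mid in the frame of box between -0.05 and 0.05 m and y of good2_mid in the frame of box between -0.1 and 0.1 m and z of good2_mid in the frame of box between 0.005 and 0.04 m) or (x of good2_mid in the frame of tray between -0.05 and 0.05 m and y of good2_mid in the frame of tray between -0.1 and 0.1 m and z of good2_mid in the frame of tray between 0.005 and 0.04 m) or (x of good3_mid in the frame of box between -0.05 and 0.05 m and y of good3_mid in the frame of box between -0.1 and 0.1 m and z of good3_mid in the frame of box between 0.005 and 0.04 m) or (x of good3_mid in the frame of tray between -0.05 and 0.05 m and y of good3_mid in the frame of tray between -0.1 and 0.1 m and z of good3_mid in the frame of tray between 0.005 and 0.04 m) or (x of bad1_mid in the frame of box between -0.05 and 0.05 m and y of bad1_mid in the frame of box between -0.1 and 0.1 m and z of bad1_mid in the frame of box between 0.005 and 0.04 m) or (x of bad1_mid in the frame of tray between -0.05 and 0.05 m and y of bad1_mid in the frame of tray between -0.1 and 0.1 m and z of bad1_mid in the frame of tray between 0.005 and 0.04 m) or (x of bad2_mid in the frame of box between -0.05 and 0.05 m and y of bad2_mid in the frame of box between -0.1 and 0.1 m and z of bad2_mid in the frame of box between 0.005 and 0.04 m) or (x of bad2_mid in the frame of tray between -0.05 and 0.05 m and y of bad2_mid in the frame of tray between -0.1 and 0.1 m and z of bad2_mid in the frame of tray between 0.005 and 0.04 m) or (x of bad3_mid in the frame of box between -0.05 and 0.05 m and y of bad3_mid in the frame of box between -0.1 and 0.1 m and z of bad3_mid in the frame of box between 0.005 and 0.04 m) or (x of bad3_mid in the frame of tray between -0.05 and 0.05 m and y of bad3_mid in the frame of tray between -0.1 and 0.1 m and z of bad3_mid in the frame of tray between 0.005 and 0.04 m))).
It fails at once if another thing on the desk is shifted by more than 50 mm (distance of any of pen_mid, mug_mid, driver_mid, jar_mid, figurine_mid, handheld_mid from where it was at the start of the episode above 0.05 m).
Of good1, good2, good3 only 2 to 3 are there at a start; the rules pass over those that are not, and their reading is None.
Of bad1, bad2, bad3 only 2 to 3 are there at a start; the rules pass over those that are not, and their reading is None.
At some moment in a run one of good1, good2, good3, bad1, bad2, bad3 may be knocked a few centimetres aside while the robot is not near it.
Once in a run the grip may slacken for a moment while it holds something.
It also fails if it takes over 210 s, if anything falls off the work surface, if the arm or the gripper's body presses on something with over 40 N, if the wrist force passes 120 N, or if a joint passes its speed limit or range.

## Robot

A 6-joint arm with a two-finger parallel gripper is mounted at the origin on the work surface. World frame = base frame: x ahead of the robot, y to its left, z up, the work surface at z = 0. Lengths are in mm, angles in rad, forces in N, time in s.
With the tool pointing down it reaches from about 350 to 875 mm from the base axis. Payload 4.2 kg.
Tool frame: the origin (TCP) lies between the finger pads; the fingertips stand 17 mm ahead of it and the grasp point (between the pads) lies 2 mm behind it (nose_length is the distance from the TCP to the fingertips, in mm); z points along the fingers, y is the direction in which the jaws open and shut (so a half turn about z gives the same grasp; the last joint's range is limited). The gripper opens to 85 mm and grips with 20 to 120 N. Pads are 22 mm wide; open, the fingers measure 114 mm over their backs; the gripper's body (76 mm by 85 mm) begins 54 mm behind the grasp point. The pads swing forward as they close: fully open they stand 13 mm farther back than shut.
Start: joints at [1.366, 0.385, 0.008, 0, -1.194, -0.259], TCP at [279.56, 558.968, 248.312] pointing down, gripper open.
Joint ranges: [-3.14, 3.14], [-1.21, 2.06], [-1.07, 1.41], [-3.16, 2.05], [-2.99, -0.16], [-3.1, 3.1]. Speed limits (rad/s): [2.79, 2.79, 3.14, 3.14, 3.14, 3.14].

## Interface

Orientations are given as a unit quaternion [x, y, z, w].
In Python, from bench import * gives the robot as it stands.
- The arm moves only by the tool jog_arm, never from a script. Its argument "increments" is a list of rows, each a list of 4 numbers: the shift along the tool's x, y, z in m, then the turn about the tool's z in degrees. A call has 1 to 10 rows; each row is the pose to reach, as a shift and turn from the pose measured when the call began, along the tool's axes at that moment; what a row does not reach only later rows make up. A row lasts 1/8 s, in which the tool goes at most 62.5 mm and 10.7 degrees, less where a joint would pass 70% of its speed; a pose out of reach is approached as far as the arm can. A call with a gripper value outside its range is refused whole. "hand" is the gripper's target within -1 to 1 (fully open at 1, half-way at 0, shut at -1), set as the call begins (left out, the last holds). The fingers move at their own pace and stop on an object; the grip force is fixed at half the most. Time passes only in rows, so rows that repeat a pose let the fingers close. It gives the time, the measured TCP pose, the force and the opening at its end, in the units of the state.
- read_state(): the state, without advancing time (a new reading comes with each control period).
- get_image(name): name is "side" or "top" or "wrist"; returns the picture (420x560x3 uint8, red, green, blue); there is no depth.
- calibration(name): a dict with "fx", "fy", "cx", "cy" (pixels), "position" and "rotation" of the camera in the world; the wrist camera has in their place "hand_eye" (4x4, takes a point from camera to tool coordinates, whose origin is the TCP and whose axes are the flange's). Camera axes: x right, y up, looking along -z (the intrinsics and any distortion apply to the point x, -y, -z); pixel columns grow to the right and rows downward; lengths in mm; the calibration is good to about 2 mm. A picture is of the moment at which its call begins: read the wrist's pose just before it. calibration takes no time and is no camera call.
- job_done(): hands the job in, once; it reports no verdict.
The state is a dict: "clock": time; "joints": joint angles; "joint_vel": joint speeds; "joint_efforts": joint torques, N m; "position": TCP position; "ee_rot": TCP orientation; "contact_force": force on the tool from outside, world axes, zero at the start; "wrist_torque": the same for the moment, N m; "gripper_width": finger opening in mm.
Only numpy, scipy, OpenCV 4.12 (cv2) and the standard library are available. Lean on these libraries where they do the work, as an engineer would, in place of code of your own. Each camera call takes 0.05 s, during which the arm holds its last target.

## Working session

There is one attempt and no reset: what is moved stays moved. The work goes in short steps, Python scripts to look and compute and a tool call to move; the robot and the scene stay as the last step left them, time stands still between calls to the robot, and variables do not carry over. Pictures are saved under pics/ and viewed, and the job is handed in when it is done.

Besides the shell and the picture viewer there is one more tool, called after "Request:" as name(argument=value, ...) on one line, values as JSON. jog_arm: Moves the arm, as the interface text tells. Its arguments: {"type":"object","properties":{"increments":{"type":"array"},"hand":{"type":"number"}},"required":["increments"]}

```bash
ls; mkdir -p pics; python3 - <<'E'
from bench import *
import cv2,numpy as np
s=read_state();print(s)
for n in("side","top","wrist"):
    im=get_image(n);cv2.imwrite(f"pics/a_{n}.png",im[...,::-1]);print(n,calibration(n))
E
```

```text
pics
{'clock': 0.0, 'joints': array([ 1.36562135e+00,  3.85542804e-01,  6.62246570e-03, -4.95285384e-04,
       -1.19399297e+00, -2.58605207e-01]), 'joint_vel': array([0.00067629, 0.00037852, 0.00291077, 0.00012542, 0.00083862,
       0.00137959]), 'joint_efforts': array([ 4.99568318e-05, -3.92283297e+01,  1.88396269e+01,  4.18629751e+00,
       -4.63343487e-03, -7.27722362e-07]), 'position': array([279.31724697, 558.5001154 , 247.22907852]), 'ee_rot': array([ 9.73212186e-01, -2.29906216e-01, -2.01816400e-04,  1.06426189e-03]), 'contact_force': array([0.26215188, 0.15492654, 0.14591269]), 'wrist_torque': array([ 0.01990786,  0.0154366 , -0.0061107 ]), 'gripper_width': 85.57688519178384}
side {'fx': 408.41902782000085, 'fy': 408.41902782000085, 'cx': 277.5608908493743, 'cy': 209.22769645679736, 'position': array([ -31.40654192, -524.95613907,  731.05694959]), 'rotation': array([ 0.39325253, -0.17711735, -0.35197435,  0.83072014])}
top {'fx': 476.92287313703207, 'fy': 476.92287313703207, 'cx': 272.8874210423665, 'cy': 212.16332449733954, 'position': array([ 435.3281467 ,  -19.60523791, 1229.67265394]), 'rotation': array([ 0.0384108 , -0.02362398, -0.69715781,  0.71549808])}
wrist {'fx': 322.44263838431846, 'fy': 322.44263838431846, 'cx': 278.5104329230526, 'cy': 207.10292914285375, 'hand_eye': array([[ 2.82072265e-04,  9.58078385e-01,  2.86506072e-01,
         7.21264274e+01],
       [ 9.99999745e-01, -8.22408951e-05, -7.09510160e-04,
        -5.44036666e-01],
       [-6.56203833e-04,  2.86506199e-01, -9.58078164e-01,
        -1.26175171e+02],
       [ 0.00000000e+00,  0.00000000e+00,  0.00000000e+00,
         1.00000000e+00]])}
```

View pics/a_top.png

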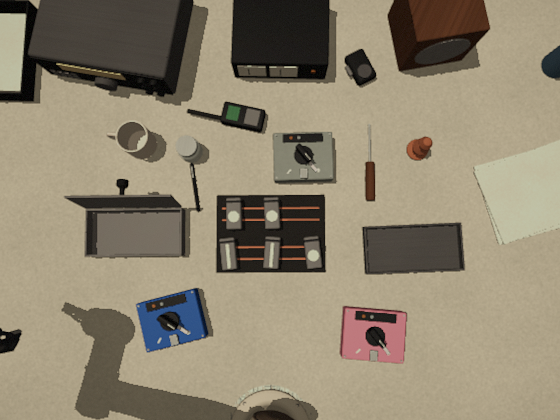

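View pics/a_side.png

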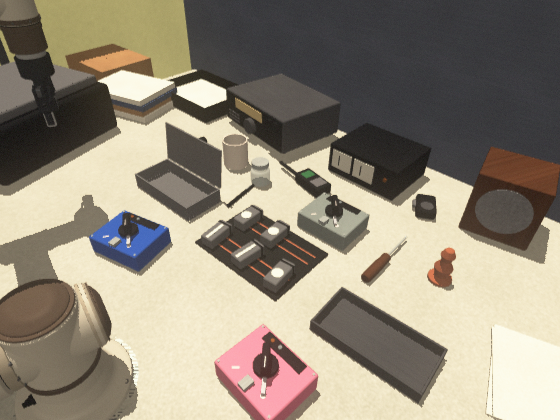

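View pics/a_wrist.png

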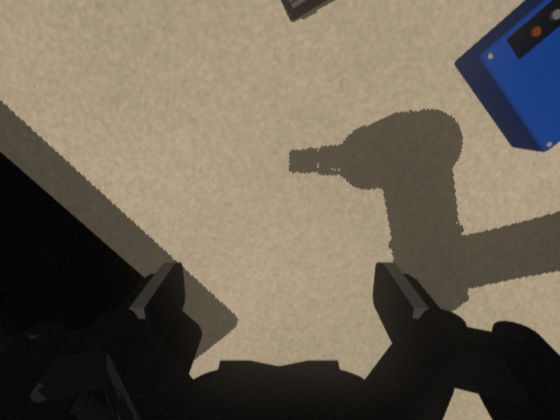

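The top view shows five packs: round tags at about (234,213), (272,213) and (313,255), bar tags at (228,255) and (272,253). The grey console is at (303,157), the box at (135,232) and the tray at (413,248). Next I'll zoom in and measure.

```bash
cat > h.py <<'E'
from bench import *
import cv2,numpy as np
from scipy.spatial.transform import Rotation as R
def cam(name,st=None):
    c=calibration(name)
    if name=="wrist":
        Rt=R.from_quat(st["ee_rot"]).as_matrix();H=c["hand_eye"]
        return c,Rt@H[:3,:3],Rt@H[:3,3]+st["position"]
    return c,R.from_quat(c["rotation"]).as_matrix(),np.array(c["position"])
def ray(name,uv,z,st=None):
    c,Rm,p=cam(name,st)
    d=Rm@np.array([(uv[0]-c["cx"])/c["fx"],-(uv[1]-c["cy"])/c["fy"],-1])
    return p+d*(z-p[2])/d[2]
def proj(name,P,st=None):
    c,Rm,p=cam(name,st)
    q=Rm.T@(np.asarray(P,float)-p)
    return np.array([c["cx"]+c["fx"]*q[0]/-q[2],c["cy"]+c["fy"]*q[1]/q[2]])
def shot(name,fn,crop=None,k=1):
    st=read_state();im=get_image(name)[...,::-1]
    cv2.imwrite(f"pics/{fn}_raw.png",im)
    if crop: x0,x1,y0,y1=crop; im=im[y0:y1,x0:x1]
    if k!=1: im=cv2.resize(im,None,fx=k,fy=k,interpolation=cv2.INTER_CUBIC)
    cv2.imwrite(f"pics/{fn}.png",im);return st
def tool(target,st):  # world delta -> tool delta
    return R.from_quat(st["ee_rot"]).as_matrix().T@(np.asarray(target,float)-st["position"])
E
python3 - <<'E'
from h import *
im=cv2.imread("pics/a_top.png")
for n,(x0,x1,y0,y1),k in(("z1",(205,345,125,280),3.8),("z2",(55,205,160,265),5),("z3",(350,475,215,285),6)):
    cv2.imwrite(f"pics/{n}.png",cv2.resize(im[y0:y1,x0:x1],None,fx=k,fy=k,interpolation=cv2.INTER_CUBIC))
st=read_state();print(R.from_quat(st["ee_rot"]).as_matrix().round(3))
E
```

```text
[[ 0.894 -0.447 -0.001]
 [-0.447 -0.894 -0.002]
 [ 0.     0.002 -1.   ]]
```

View pics/z1.png

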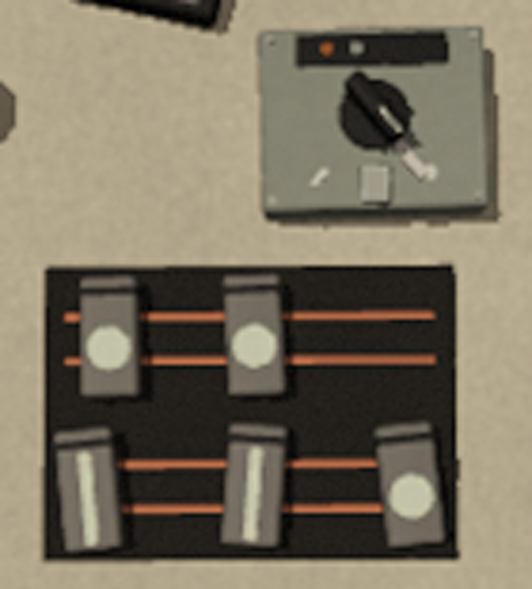

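View pics/z2.png

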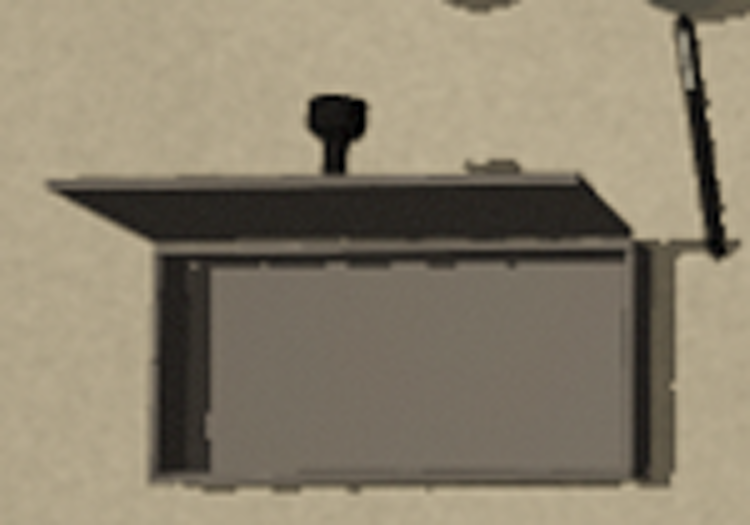

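View pics/z3.png

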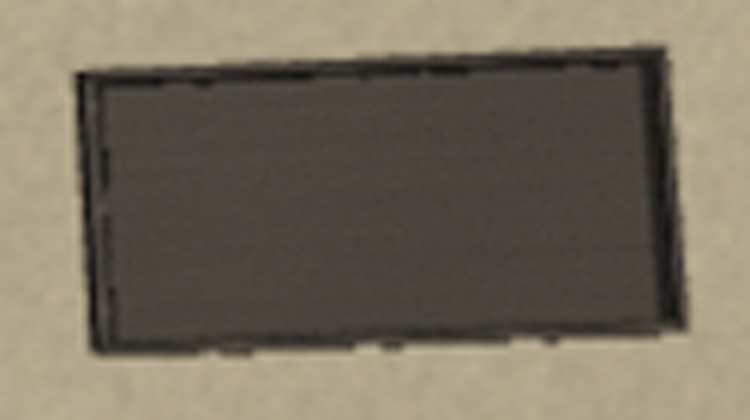

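```bash
python3 - <<'E'
from h import *
def z1(u,v):return(205+u/3.8,125+v/3.8)
def z2(u,v):return(55+u/5,160+v/5)
def z3(u,v):return(350+u/6,215+v/6)
def quad(n,f,pts,z):
    P=np.array([ray("top",f(*p),z)[:2] for p in pts]);r=cv2.minAreaRect(P.astype(np.float32))
    print(n,P.mean(0).round(1),"edges",[np.linalg.norm(P[i]-P[i-1]).round(0) for i in range(4)],"angs",[np.degrees(np.arctan2(*(P[i]-P[i-1])[::-1])).round(1) for i in range(4)])
quad("console",z1,[(262,32),(482,30),(487,203),(266,208)],50)
print("dot",ray("top",z1(430,172),50),"bar",ray("top",z1(318,177),50),"block",ray("top",z1(375,184),59))
print("skirt",ray("top",z1(375,113),63),"gripends",ray("top",z1(355,78),93),ray("top",z1(400,140),93))
quad("g1",z1,[(80,279),(137,277),(140,394),(82,395)],36)
quad("g2",z1,[(224,278),(280,276),(285,393),(229,395)],36)
quad("g3",z1,[(376,429),(431,424),(443,541),(388,547)],36)
quad("b1",z1,[(55,435),(110,430),(121,544),(67,550)],36)
quad("b2",z1,[(230,427),(286,429),(278,546),(222,542)],36)
for n,p,t in(("g1",(108,347),36),("g2",(255,346),36),("g3",(411,496),36),("b1",(88,486),36),("b2",(254,482),36)): print(n,"tag",ray("top",z1(*p),t).round(1))
quad("mat",z1,[(47,269),(453,265),(457,556),(45,558)],6)
quad("box",z2,[(153,241),(632,241),(634,480),(152,482)],45)
quad("lid edge",z2,[(45,183),(580,177),(632,241),(153,241)],165)
quad("tray",z3,[(78,73),(664,48),(686,328),(93,353)],30)
E
```

```text
console [681.9 -66.3] edges [np.float64(118.0), np.float64(146.0), np.float64(116.0), np.float64(145.0)] angs [np.float64(2.8), np.float64(-88.2), np.float64(-177.5), np.float64(92.7)]
dot [ 646.69370659 -103.78052141   50.        ] bar [641.648796   -30.28060404  50.        ] block [636.32571965 -67.47131035  59.        ]
skirt [682.47019034 -66.31652547  63.        ] gripends [698.44132447 -51.91513523  93.        ] [659.09059172 -81.32903003  93.        ]
g1 [534.3 104.9] edges [np.float64(77.0), np.float64(38.0), np.float64(78.0), np.float64(38.0)] angs [np.float64(3.0), np.float64(-86.6), np.float64(-176.7), np.float64(92.5)]
g2 [537.3   9. ] edges [np.float64(78.0), np.float64(37.0), np.float64(78.0), np.float64(37.0)] angs [np.float64(4.1), np.float64(-86.5), np.float64(-176.1), np.float64(93.5)]
g3 [441.3 -95.2] edges [np.float64(77.0), np.float64(36.0), np.float64(77.0), np.float64(36.0)] angs [np.float64(7.0), np.float64(-83.3), np.float64(-173.1), np.float64(97.8)]
b1 [432.7 115.6] edges [np.float64(76.0), np.float64(36.0), np.float64(75.0), np.float64(36.0)] angs [np.floa
[... 408 characters left out ...]
oat64(196.0), np.float64(276.0), np.float64(196.0), np.float64(276.0)] angs [np.float64(1.7), np.float64(-88.0), np.float64(-178.2), np.float64(91.9)]
box [480.5 353.7] edges [np.float64(121.0), np.float64(242.0), np.float64(119.0), np.float64(241.0)] angs [np.float64(3.3), np.float64(-88.6), np.float64(-177.0), np.float64(91.8)]
lid edge [543.2 337.8] edges [np.float64(57.0), np.float64(244.0), np.float64(38.0), np.float64(217.0)] angs [np.float64(63.7), np.float64(-88.0), np.float64(-138.9), np.float64(91.4)]
tray [ 458.8 -345.7] edges [np.float64(116.0), np.float64(244.0), np.float64(116.0), np.float64(245.0)] angs [np.float64(3.6), np.float64(-86.1), np.float64(-176.0), np.float64(94.0)]
```

```bash
python3 - <<'E'
from h import *
st=read_state();print(tool([682,-66,230],st))
E
```

```text
[639.55034883 378.45439476  18.16712722]
```

Request:
jog_arm(increments=[[0.055,0.032,0,-8],[0.11,0.064,0,-16],[0.16,0.095,0,-24],[0.21,0.124,0,-32],[0.26,0.154,0,-40],[0.31,0.183,0,-48],[0.36,0.213,0,-56],[0.41,0.243,0,-60],[0.46,0.272,0.0,-63],[0.51,0.302,0,-63]], hand=1)

```text
clock: 1.4
position: [601.1, 58.6, 247.8]
ee_rot: [0.95, 0.313, -0.001, 0.001]
contact_force: [1.2, 1.5, 0.1]
gripper_width: 85.3
```

```bash
python3 - <<'E'
from h import *
st=read_state();print(st["position"],st["joints"],R.from_quat(st["ee_rot"]).as_matrix().round(3),tool([682,-66,230],st))
E
```

```text
[601.08525798  58.63314745 247.8160633 ] [ 3.65550207e-01  3.49792872e-01 -4.68480883e-02  1.18460138e-03
 -1.17554566e+00  1.84082234e+00] [[ 0.804  0.594 -0.001]
 [ 0.594 -0.804 -0.002]
 [-0.002  0.001 -1.   ]] [ -8.91148826 148.31407572  17.93179717]
```

Request:
jog_arm(increments=[[-0.003,0.05,0.006,0],[-0.006,0.1,0.012,0],[-0.009,0.148,0.018,0],[-0.009,0.148,0.018,0],[-0.009,0.148,0.018,0]])

```text
clock: 2.02
position: [681.4, -65.7, 229.3]
ee_rot: [0.95, 0.312, -0.001, 0.0]
contact_force: [0.1, -0.3, 0.8]
gripper_width: 85.8
```

```bash
python3 - <<'E'
from h import *
st=shot("wrist","k1");print(st["position"],st["ee_rot"])
E
```

```text
[681.36705416 -65.74725445 229.28713756] [ 9.49920862e-01  3.12487804e-01 -1.27425997e-03  3.23519968e-04]
```

View pics/k1.png

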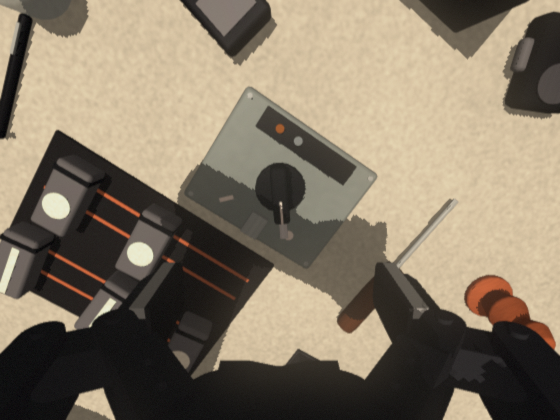

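```bash
python3 - <<'E'
from h import *
im=cv2.imread("pics/k1_raw.png")[80:275,180:380]
im=cv2.convertScaleAbs(im,alpha=2.0,beta=10)
cv2.imwrite("pics/k1z.png",cv2.resize(im,None,fx=3,fy=3,interpolation=cv2.INTER_CUBIC))
E
```

```text
(no output)
```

View pics/k1z.png

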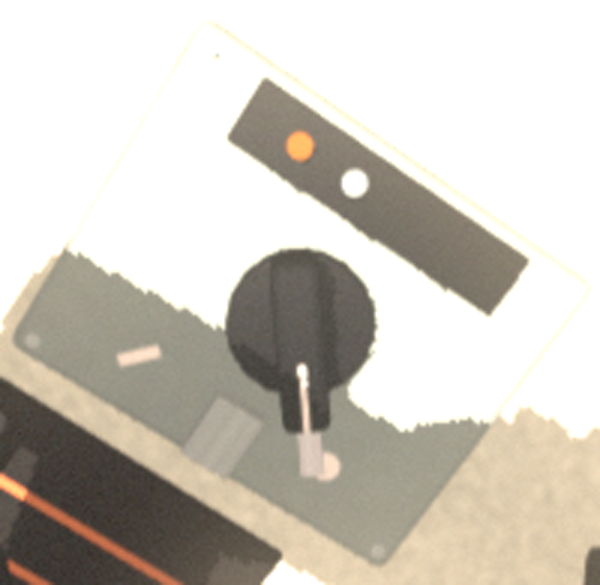

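```bash
python3 - <<'E'
from h import *
import pickle
st={"position":np.array([681.36705416,-65.74725445,229.28713756]),"ee_rot":np.array([9.49920862e-01,3.12487804e-01,-1.27425997e-03,3.23519968e-04])}
f=lambda u,v:(180+u/3,80+v/3)
P=np.array([ray("wrist",f(*p),50,st)[:2] for p in [(210,22),(590,288),(382,565),(15,340)]])
print(P.round(1),P.mean(0),[np.linalg.norm(P[i]-P[i-1]).round(1) for i in range(4)])
print("skirt",ray("wrist",f(301,320),61,st),"ptr tip",ray("wrist",f(312,476),59,st),"dot",ray("wrist",f(328,466),50,st),"bar",ray("wrist",f(139,355),50,st))
im0=cv2.imread("pics/k1z.png");outs=[]
c=P.mean(0)
for yaw in(32,36,40,44):
    im=im0.copy();y=np.radians(yaw);ex=np.array([np.cos(y),np.sin(y)]);ey=np.array([-ex[1],ex[0]])
    for z in(63,93):
        q=[(proj("wrist",[*(c+a*25*ex+b*7*ey),z],st)-[180,80])*3 for a,b in((1,1),(1,-1),(-1,-1),(-1,1))]
        cv2.polylines(im,[np.array(q).astype(int)],True,(0,0,255) if z==93 else (255,0,0),1)
    q=[(proj("wrist",[*(c+a*ex),59],st)-[180,80])*3 for a in(-23,-52)]
    cv2.polylines(im,[np.array(q).astype(int)],False,(0,255,0),1)
    outs.append(im[200:500,180:420])
cv2.imwrite("pics/k1o.png",cv2.resize(np.hstack(outs),None,fx=.83,fy=.83*1.6))
E
```

```text
[[ 740.    10.2]
 [ 746.7 -133.7]
 [ 629.5 -140.5]
 [ 622.7    5.5]] [684.73439543 -64.64026838] [np.float64(117.5), np.float64(144.0), np.float64(117.4), np.float64(146.2)]
skirt [685.33338173 -63.84252294  61.        ] ptr tip [644.73714594 -98.44244771  59.        ] dot [ 647.9891352  -102.96548274   50.        ] bar [642.40887008 -29.79196511  50.        ]
```

View pics/k1o.png

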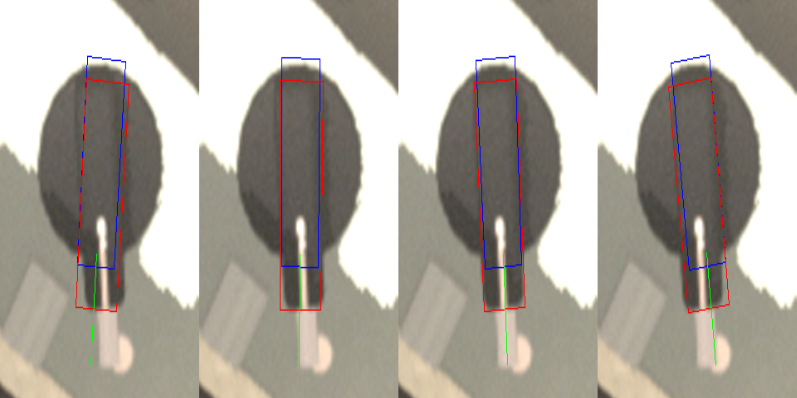

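```bash
python3 - <<'E'
from h import *
st=read_state();print(tool([684,-65,84],st))
E
```

```text
[  2.48370272   1.39732091 145.87869353]
```

Request:
jog_arm(increments=[[0.002,0.001,0.035,-3],[0.002,0.001,0.075,-3],[0.002,0.001,0.11,-3],[0.002,0.001,0.135,-3],[0.002,0.001,0.145,-3],[0.002,0.001,0.145,-3]])

```text
clock: 2.82
position: [683.3, -64.2, 85.1]
ee_rot: [0.941, 0.338, -0.001, 0.001]
contact_force: [0.8, 0.4, 0.7]
gripper_width: 85.3
```

Request:
jog_arm(increments=[[0,0,0,0],[0,0,0,0],[0,0,0,0],[0,0,0,0],[0,0,0,0],[0,0,0,0]], hand=-1)

```text
clock: 3.58
position: [683.9, -64.9, 85.9]
ee_rot: [0.941, 0.338, -0.0, 0.001]
contact_force: [0.7, -4.2, 1.5]
gripper_width: 13.1
```

```bash
python3 - <<'E'
from h import *
st=shot("wrist","k2");print(st["position"],st["ee_rot"],st["contact_force"],st["wrist_torque"])
E
```

```text
[683.9336152  -64.92948249  85.8701864 ] [ 9.41008690e-01  3.38380156e-01 -3.78571478e-04  1.17146791e-03] [ 0.70780843 -4.17184477  1.50927193] [-1.12028885 -0.32623886  0.01191455]
```

View pics/k2.png

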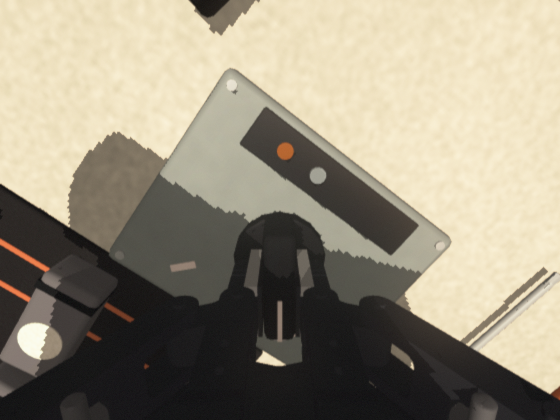

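The grip is on the bar: width 13.1 mm, and the white line lines up between the fingers at (280,320). Now I'll pull it up.

Request:
jog_arm(increments=[[0,0,-0.004,0],[0,0,-0.008,0],[0,0,-0.012,0],[0,0,-0.0155,0],[0,0,-0.0155,0],[0,0,-0.0155,0]])

```text
clock: 4.38
position: [683.9, -64.9, 101.3]
ee_rot: [0.941, 0.338, -0.0, 0.001]
contact_force: [1.8, -3.1, -2.0]
gripper_width: 13.0
```

```bash
python3 - <<'E'
from h import *
st=shot("wrist","k3");print(st["position"],st["ee_rot"],st["contact_force"],st["wrist_torque"],st["gripper_width"])
shot("side","k3s",(270,400,150,270),5)
E
```

```text
[683.92010605 -64.92034919 101.33017761] [ 9.41014305e-01  3.38364370e-01 -4.24345622e-04  1.20427320e-03] [ 1.75054094 -3.09717029 -1.95299938] [-1.05517456 -0.65066096  0.03416337] 12.974918765889534
```

View pics/k3.png

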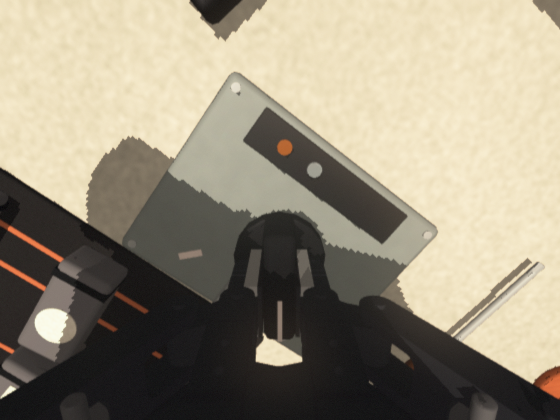

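View pics/k3s.png

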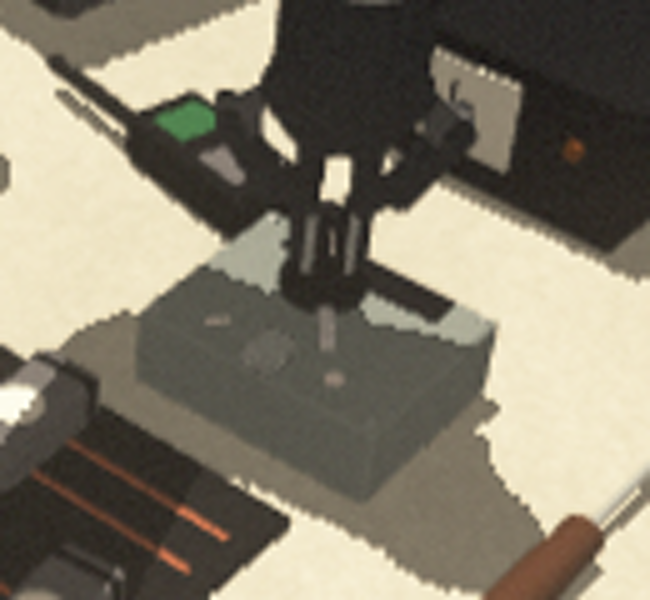

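Request:
jog_arm(increments=[[0,0,0,8],[0,0,0,16],[0,0,0,24],[0,0,0,32],[0,0,0,40],[0,0,0,48],[0,0,0,56],[0,0,0,64],[0,0,0,72],[0,0,0,77]])

```text
clock: 5.72
position: [684.1, -64.2, 101.3]
ee_rot: [0.947, -0.322, 0.001, 0.001]
contact_force: [2.9, -0.9, -2.3]
gripper_width: 12.7
```

Request:
jog_arm(increments=[[0,0,0,1],[0,0,0,1]])

```text
clock: 5.98
position: [684.2, -64.2, 101.3]
ee_rot: [0.944, -0.33, 0.001, 0.001]
contact_force: [2.4, -3.6, -1.8]
gripper_width: 12.9
```

```bash
python3 - <<'E'
from h import *
st=shot("wrist","k4");print(st["position"],st["ee_rot"],st["contact_force"],st["wrist_torque"],st["gripper_width"])
shot("side","k4s",(270,400,150,270),5)
E
```

```text
[684.15702409 -64.15622622 101.33386001] [ 9.43898027e-01 -3.30235845e-01  6.92483404e-04  5.66648963e-04] [ 2.36472015 -3.62912758 -1.82924964] [-0.82064083 -0.75946756  0.00657687] 12.863995987484897
```

View pics/k4.png

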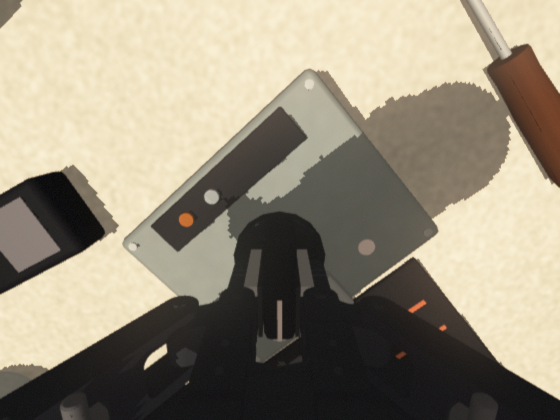

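View pics/k4s.png

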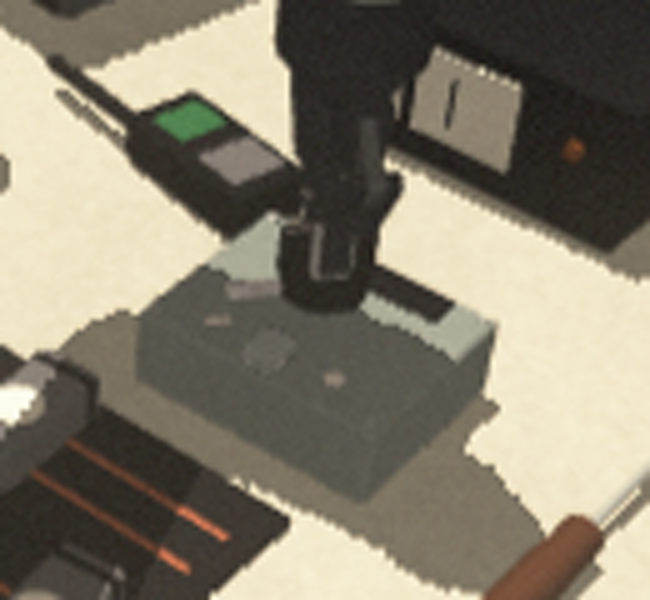

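The pointer is near the bar mark, at about 1.48 rad. I'll nudge it on to the stop.

Request:
jog_arm(increments=[[0,0,0,1.5],[0,0,0,2.5],[0,0,0,2.5]])

```text
clock: 6.45
position: [684.2, -64.2, 101.3]
ee_rot: [0.937, -0.351, 0.001, 0.001]
contact_force: [2.0, -3.3, -1.6]
gripper_width: 13.0
```

```bash
python3 - <<'E'
from h import *
st=read_state();print(st["position"],st["ee_rot"],st["contact_force"],st["wrist_torque"],st["gripper_width"])
E
```

```text
[684.16795494 -64.15982526 101.30165879] [ 9.36517671e-01 -3.50619152e-01  6.99256433e-04  6.10821494e-04] [ 2.03846711 -3.29389609 -1.60271965] [-0.78906647 -0.75398877  0.22210958] 12.950651183120154
```

The torque rose to 0.22 Nm, so the knob is at the end stop. Now I'll push it in.

Request:
jog_arm(increments=[[0,0,0.004,-1],[0,0,0.008,-1],[0,0,0.012,-1],[0,0,0.0155,-1],[0,0,0.017,-1],[0,0,0.0175,-1],[0,0,0.0175,-1]])

```text
clock: 7.32
position: [684.3, -64.2, 85.8]
ee_rot: [0.94, -0.342, 0.001, 0.001]
contact_force: [-2.7, -1.1, 9.6]
gripper_width: 13.1
```

```bash
python3 - <<'E'
from h import *
st=read_state();print(st["position"],st["ee_rot"],st["contact_force"],st["wrist_torque"],st["gripper_width"])
E
```

```text
[684.25777341 -64.17220038  85.79323818] [ 9.39628497e-01 -3.42193800e-01  1.07184717e-03  7.36590384e-04] [-2.73648518 -1.11015123  9.56474789] [-0.33414403  0.80155469 -0.01354998] 13.062149600204094
```

It's bottomed: the same height as at the start of the pull, with 9.6 N up. Releasing and lifting.

Request:
jog_arm(increments=[[0,0,0,0],[0,0,0,0],[0,0,0,0],[0,0,0,0],[0,0,0,0],[0,0,0,0]], hand=1)

```text
clock: 8.07
position: [684.3, -64.2, 85.7]
ee_rot: [0.94, -0.342, 0.001, 0.001]
contact_force: [-0.7, 1.3, -0.6]
gripper_width: 85.3
```

Request:
jog_arm(increments=[[0,0,-0.03,0],[0,0,-0.07,0],[0,0,-0.11,0],[0,0,-0.15,-10],[0,0,-0.16,-20],[0,0,-0.16,-30],[0,0,-0.16,-40],[0,0,-0.16,-43],[0,0,-0.16,-43]])

```text
clock: 9.2
position: [683.9, -63.8, 245.7]
ee_rot: [1.0, 0.026, 0.001, 0.001]
contact_force: [-0.2, 0.2, 0.2]
gripper_width: 85.3
```

```bash
python3 - <<'E'
from h import *
st=shot("wrist","k5");print(st["position"],st["ee_rot"],st["contact_force"],st["wrist_torque"],st["gripper_width"])
shot("side","k5s",(190,350,150,300),4)
shot("top","t5")
E
```

```text
[683.93155905 -63.8296214  245.69110405] [9.99671353e-01 2.56076965e-02 6.27990699e-04 1.01824797e-03] [-0.17979285  0.23025949  0.24947416] [0.00422935 0.04794711 0.02470628] 85.25255311841437
```

View pics/k5.png

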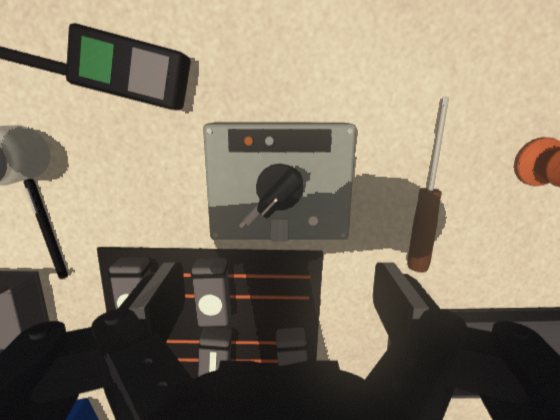

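View pics/k5s.png

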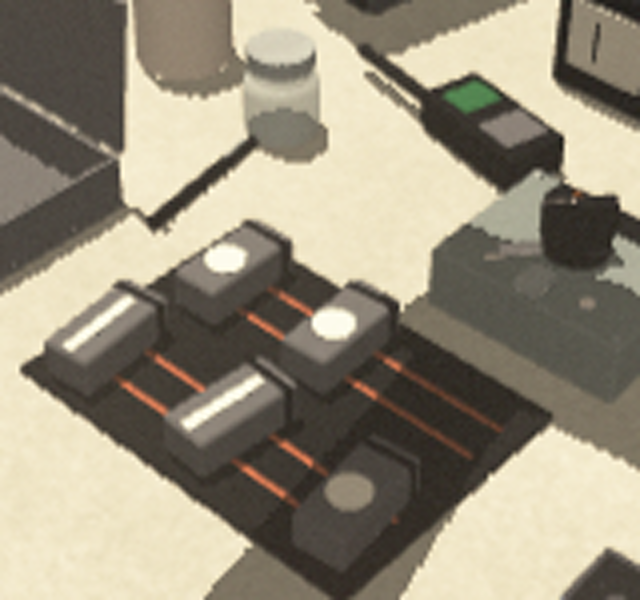

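View pics/t5.png

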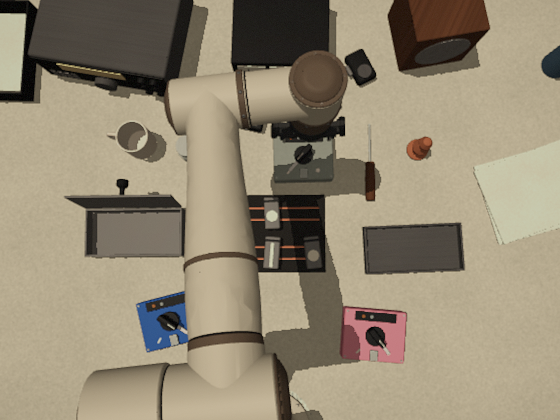

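The knob is in, with its pointer at the bar mark (around (245,222) in the wrist view). The packs look undisturbed. I'll hover over the mat and measure them.

```bash
python3 - <<'E'
from h import *
st=read_state();print(tool([395,10,270],st))
E
```

```text
[-284.80169985  -88.46884731  -24.8568098 ]
```

Request:
jog_arm(increments=[[-0.05,-0.015,-0.005,0],[-0.1,-0.03,-0.01,0],[-0.15,-0.045,-0.015,0],[-0.2,-0.06,-0.02,0],[-0.245,-0.075,-0.025,0],[-0.285,-0.088,-0.025,0],[-0.285,-0.088,-0.025,0],[-0.285,-0.088,-0.025,0]])

```text
clock: 10.35
position: [395.3, 9.7, 270.7]
ee_rot: [1.0, 0.026, 0.001, 0.001]
contact_force: [0.8, 0.3, -0.1]
gripper_width: 85.3
```

```bash
python3 - <<'E'
from h import *
import pickle
st=shot("wrist","p1");print(st["position"],st["ee_rot"]);pickle.dump(st,open("p1.pkl","wb"))
im=cv2.imread("pics/p1_raw.png")[70:310,110:450]
im=cv2.convertScaleAbs(im,alpha=1.3)
cv2.imwrite("pics/p1.png",cv2.resize(im,None,fx=2.3,fy=2.3,interpolation=cv2.INTER_CUBIC))
E
```

```text
[395.3344295    9.71467572 270.71227654] [9.99667622e-01 2.57248763e-02 1.48962614e-03 8.11146038e-04]
```

View pics/p1.png

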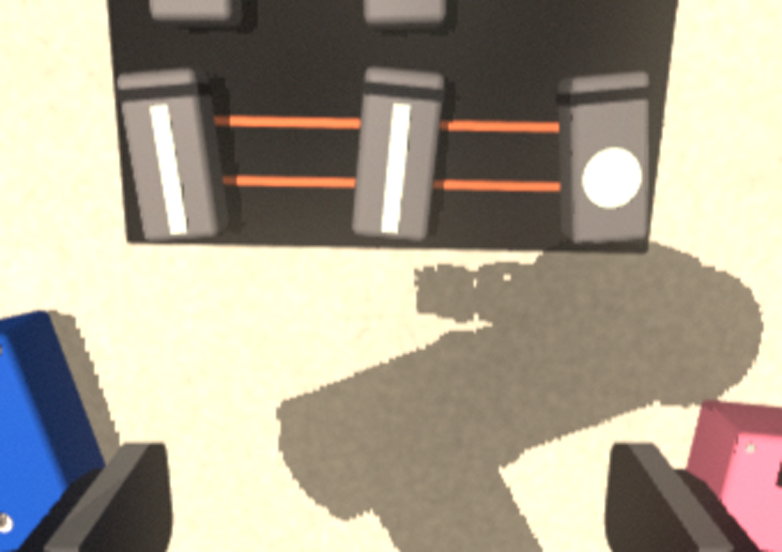

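```bash
cat > ov.py <<'E'
from h import *
def draw(im,st,x,y,yaw,f,z0=6,name="wrist"):
    a=np.radians(yaw);ex=np.array([np.cos(a),np.sin(a)]);ey=np.array([-ex[1],ex[0]])
    for z,c in((z0,(255,0,0)),(z0+30,(0,0,255))):
        q=[f(proj(name,[*(np.array([x,y])+i*40*ex+j*19*ey),z],st)) for i,j in((1,1),(1,-1),(-1,-1),(-1,1))]
        cv2.polylines(im,[np.array(q).round().astype(int)],True,c,1)
E
python3 - <<'E'
from ov import *
import pickle
st=pickle.load(open("p1.pkl","rb"))
inv=lambda u,v:(110+u/2.3,70+v/2.3)
for n,p,q in(("b1",(160,106),(178,234)),("b2",(402,104),(390,232)),("g3",(612,178),None)):
    A=ray("wrist",inv(*p),36,st)
    if q:
        B=ray("wrist",inv(*q),36,st);print(n,(A+B)/2,np.linalg.norm(A-B),np.degrees(np.arctan2(*(A-B)[:2][::-1])))
    else:print(n,A)
im=cv2.imread("pics/p1.png");f=lambda p:((p-[110,70])*2.3)
draw(im,st,434,117,8,f);draw(im,st,439,8,-2.4,f);draw(im,st,442,-94,5,f)
cv2.imwrite("pics/p1o.png",im)
E
```

```text
b1 [427.06604072 116.51834474  36.        ] 60.65665035965581 6.335167048192476
b2 [433.61159107   7.9475506   36.        ] 60.75803244840842 -2.2897313643996293
g3 [434.96369581 -96.2695926   36.        ]
```

View pics/p1o.png

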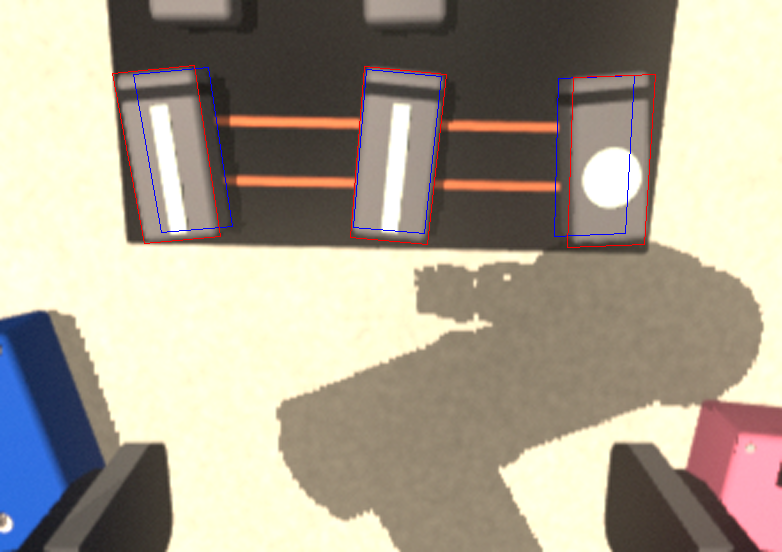

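```bash
cat > d.py <<'E'
import sys
from h import *
x,y,z=map(float,sys.argv[1:4]);st=read_state()
m=R.from_quat(st["ee_rot"]).as_matrix();yaw=np.degrees(np.arctan2(m[1,0],m[0,0]))
print("tool delta mm",tool([x,y,z],st).round(1),"yaw now",yaw.round(1),"pos",st["position"].round(1),"t",round(st["clock"],1))
if len(sys.argv)>4:
    print("turn",round((yaw-float(sys.argv[4])+180)%360-180,1))
E
python3 d.py 439 8 26 -2.4
```

```text
tool delta mm [ 42.7   3.3 244.5] yaw now 2.9 pos [395.6   9.6 270.4] t 10.4
turn 5.3
```

Request:
jog_arm(increments=[[0.02,0.002,0.05,5.3],[0.0425,0.003,0.1,5.3],[0.0425,0.003,0.15,5.3],[0.0425,0.003,0.19,5.3],[0.0425,0.003,0.22,5.3],[0.0425,0.003,0.238,5.3],[0.0425,0.003,0.2445,5.3],[0.0425,0.003,0.2445,5.3]])

```text
clock: 11.4
position: [439.3, 8.2, 25.6]
ee_rot: [1.0, -0.021, 0.001, 0.001]
contact_force: [0.4, 0.6, 0.4]
gripper_width: 85.3
```

Request:
jog_arm(increments=[[0,0,0,0],[0,0,0,0],[0,0,0,0],[0,0,0,0],[0,0,0,0]], hand=-1)

```text
clock: 12.02
position: [439.8, 8.4, 26.4]
ee_rot: [1.0, -0.021, 0.002, 0.001]
contact_force: [-0.7, 0.6, 5.9]
gripper_width: 36.8
```

```bash
python3 d.py 459 -286 140 4; python3 -c "
from h import *
print(shot('wrist','w')['contact_force'])"
```

```text
tool delta mm [  31.8  293.6 -113. ] yaw now -2.4 pos [439.8   8.4  26.4] t 12.0
turn -6.4
[-0.69794657  0.64817268  5.92240007]
```

View pics/w.png

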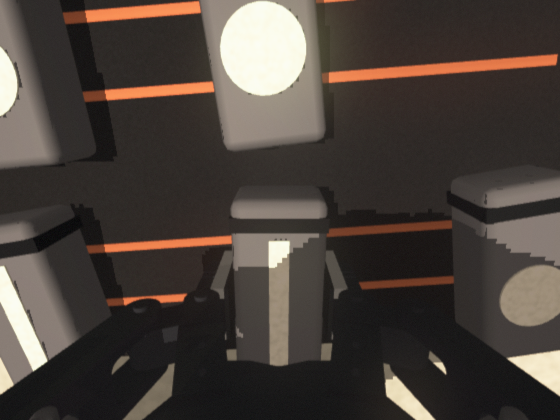

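Request:
jog_arm(increments=[[0,0,-0.03,0],[0,0,-0.07,0],[0.005,0.03,-0.11,-2],[0.01,0.08,-0.113,-4],[0.015,0.13,-0.113,-6.4],[0.02,0.18,-0.113,-6.4],[0.025,0.23,-0.113,-6.4],[0.028,0.27,-0.113,-6.4],[0.028,0.293,-0.113,-6.4],[0.028,0.293,-0.113,-6.4]])

```text
clock: 13.32
position: [454.5, -286.4, 139.3]
ee_rot: [0.999, 0.034, 0.001, 0.001]
contact_force: [-0.1, -0.1, -0.9]
gripper_width: 36.7
```

```bash
python3 d.py 457 -285 26 4; python3 -c "
from h import *
import pickle
s=shot('wrist','w2');print(s['gripper_width']);pickle.dump(s,open('w2.pkl','wb'))"
```

```text
tool delta mm [  2.3  -1.4 113.3] yaw now 3.8 pos [ 454.5 -286.4  139.3] t 13.3
turn -0.2
36.710637039857126
```

View pics/w2.png

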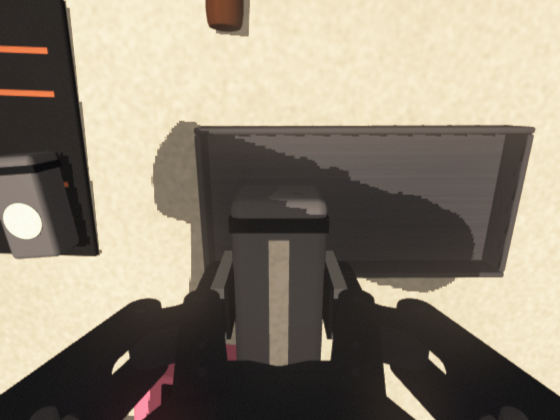

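```bash
python3 - <<'E'
from h import *
import pickle
st=pickle.load(open("w2.pkl","rb"))
P=[ray("wrist",p,30,st) for p in((197,128),(533,128),(505,275))];print(np.round(P,1),"c",(P[0]+P[2])/2,np.linalg.norm(P[0]-P[1]),np.linalg.norm(P[2]-P[1]))
E
```

```text
[[ 511.3 -224.    30. ]
 [ 527.4 -462.5   30. ]
 [ 411.4 -473.7   30. ]] c [ 461.38945285 -348.8267561    30.        ] 239.05236958054024 116.5083287917807
```

Request:
jog_arm(increments=[[0.002,-0.001,0.03,0],[0.002,-0.001,0.06,0],[0.002,-0.001,0.09,0],[0.002,-0.001,0.105,0],[0.002,-0.001,0.1125,0],[0.002,-0.001,0.1125,0]])

```text
clock: 14.12
position: [457.0, -284.3, 27.1]
ee_rot: [0.999, 0.034, 0.001, 0.001]
contact_force: [-0.1, -0.1, -0.7]
gripper_width: 36.7
```

Request:
jog_arm(increments=[[0,0,0,0],[0,0,0,0],[0,0,0,0],[0,0,0,0]], hand=0.25)

```text
clock: 14.62
position: [457.1, -284.4, 27.4]
ee_rot: [0.999, 0.034, 0.001, 0.001]
contact_force: [0.3, -0.2, -0.4]
gripper_width: 53.6
```

Request:
jog_arm(increments=[[0,0,-0.03,0],[0,0,-0.07,0],[0,0,-0.11,0],[0,0,-0.15,0],[0,-0.05,-0.18,-1],[0,-0.1,-0.2,-2],[-0.01,-0.16,-0.2,-2],[-0.02,-0.22,-0.2,-2],[-0.03,-0.28,-0.2,-3],[-0.04,-0.34,-0.2,-3]])

```text
clock: 15.88
position: [392.5, 54.0, 227.1]
ee_rot: [0.998, 0.06, 0.002, 0.001]
contact_force: [0.0, -0.4, 0.1]
gripper_width: 53.5
```

```bash
python3 d.py 434 116 28 7; python3 -c "
from h import *
import pickle
s=shot('wrist','w3');print(s['gripper_width']);pickle.dump(s,open('w3.pkl','wb'));shot('side','s3')"
```

```text
tool delta mm [ 47.9 -56.8 199.2] yaw now 6.9 pos [392.5  54.  227.1] t 15.9
turn -0.1
53.54399742135045
```

View pics/w3.png

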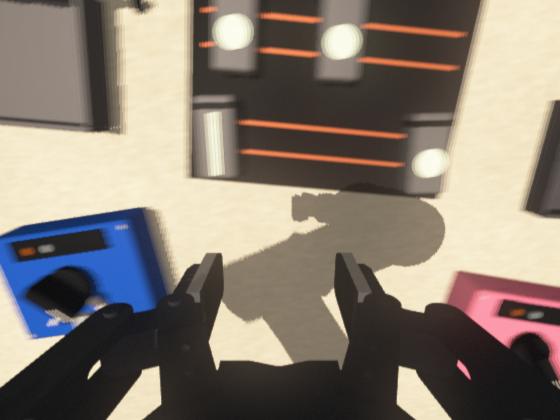

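View pics/s3.png

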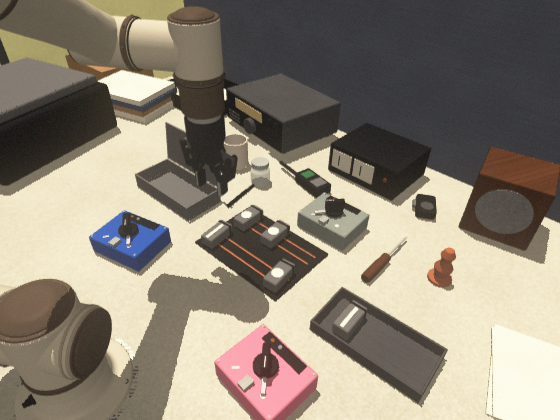

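Request:
jog_arm(increments=[[0.02,-0.03,0.02,0],[0.048,-0.057,0.07,0],[0.048,-0.057,0.12,0],[0.048,-0.057,0.12,0],[0.048,-0.057,0.12,0],[0.048,-0.057,0.12,0]], hand=1)

```text
clock: 16.73
position: [434.3, 119.8, 109.7]
ee_rot: [0.998, 0.065, 0.004, -0.001]
contact_force: [-0.0, 0.8, -0.0]
gripper_width: 85.3
```

```bash
python3 d.py 434 116 28 7; python3 -c "
from ov import *
s=shot('wrist','w4');im=cv2.imread('pics/w4_raw.png');draw(im,s,434,116,7,lambda p:p);cv2.imwrite('pics/w4.png',im)"
```

```text
tool delta mm [-1.5  3.9 81.7] yaw now 7.4 pos [434.3 119.8 109.7] t 16.7
turn 0.4
```

View pics/w4.png

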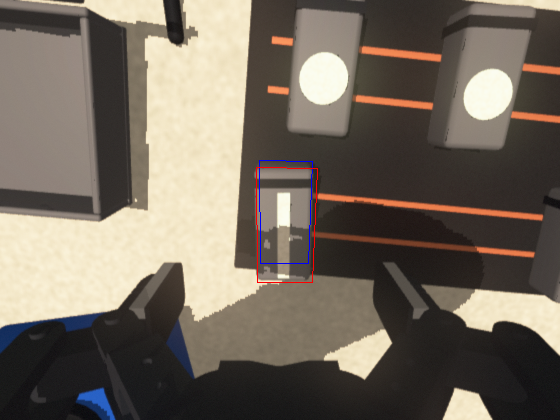

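Request:
jog_arm(increments=[[-0.001,0.003,0.03,0],[-0.001,0.003,0.06,0],[-0.001,0.003,0.077,0],[-0.001,0.003,0.082,0],[-0.001,0.003,0.082,0]])

```text
clock: 17.4
position: [434.7, 117.2, 28.3]
ee_rot: [0.998, 0.065, 0.005, -0.001]
contact_force: [-0.1, 0.2, -0.7]
gripper_width: 85.8
```

Request:
jog_arm(increments=[[0,0,0,0],[0,0,0,0],[0,0,0,0],[0,0,0,0],[0,0,0,0]], hand=-1)

```text
clock: 18.02
position: [435.1, 117.4, 29.1]
ee_rot: [0.998, 0.065, 0.005, -0.002]
contact_force: [-1.8, -1.7, 6.0]
gripper_width: 37.0
```

```bash
python3 d.py 465 -400 28 4
```

```text
tool delta mm [-37.6 516.9  -0.6] yaw now 7.5 pos [435.1 117.4  29.1] t 18.0
turn 3.5
```

Request:
jog_arm(increments=[[0,0,-0.04,0],[0,0,-0.09,0],[0,0.04,-0.12,0],[-0.006,0.09,-0.12,0],[-0.01,0.145,-0.12,1],[-0.015,0.2,-0.12,2],[-0.02,0.255,-0.12,3],[-0.024,0.31,-0.12,3.5],[-0.028,0.365,-0.12,3.5],[-0.032,0.42,-0.12,3.5]])

```text
clock: 19.27
position: [456.2, -305.3, 147.3]
ee_rot: [0.999, 0.035, 0.005, -0.002]
contact_force: [1.5, -0.2, -0.8]
gripper_width: 36.5
```

```bash
python3 d.py 465 -402 29 4
```

```text
tool delta mm [  0.9  97.6 117.9] yaw now 4.0 pos [ 456.2 -305.3  147.3] t 19.3
turn -0.0
```

Request:
jog_arm(increments=[[0,0.05,0,0],[0,0.095,0.01,0],[0.001,0.0975,0.05,0],[0.001,0.0975,0.085,0],[0.001,0.0975,0.108,0],[0.001,0.0975,0.117,0],[0.001,0.0975,0.118,0],[0.001,0.0975,0.118,0]])

```text
clock: 20.27
position: [465.5, -402.1, 29.5]
ee_rot: [0.999, 0.035, 0.006, -0.002]
contact_force: [-0.5, -0.6, -0.5]
gripper_width: 36.7
```

```bash
python3 d.py 465 -402 29 4; python3 -c "
from h import *
s=shot('wrist','w5');print(s['contact_force'],s['gripper_width'])"
```

```text
tool delta mm [-0.5 -0.1  0.5] yaw now 4.0 pos [ 465.5 -402.1   29.5] t 20.3
turn -0.0
[-0.49131883 -0.5997068  -0.48082573] 36.6626986867149
```

View pics/w5.png

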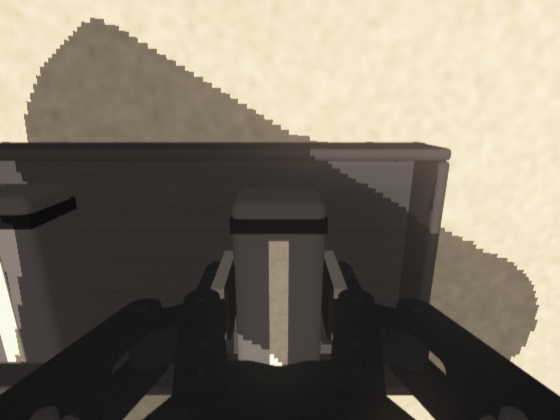

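Request:
jog_arm(increments=[[0,0,0.001,0],[0,0,0.001,0],[0,0,0.001,0],[0,0,0.001,0]], hand=0.25)

```text
clock: 20.82
position: [465.6, -402.1, 28.7]
ee_rot: [0.999, 0.035, 0.006, -0.002]
contact_force: [-0.4, -0.8, -0.4]
gripper_width: 53.4
```

Request:
jog_arm(increments=[[0,0,-0.03,0],[0,0,-0.07,0],[0,0,-0.11,0],[0,0,-0.15,9],[0,0,-0.18,18],[0,-0.03,-0.19,28],[0,-0.08,-0.19,38],[0,-0.13,-0.19,48],[0,-0.18,-0.19,58],[0,-0.23,-0.19,68]])

```text
clock: 22.08
position: [447.3, -173.2, 219.6]
ee_rot: [0.848, -0.531, 0.004, -0.005]
contact_force: [0.7, -0.1, 0.1]
gripper_width: 53.6
```

```bash
python3 d.py 480 -92 200 -175;python3 -c "
from h import *
s=shot('side','s5');"
```

```text
tool delta mm [-58.8 -64.6  20.2] yaw now -64.1 pos [ 447.3 -173.2  219.6] t 22.1
turn 110.9
```

View pics/s5.png

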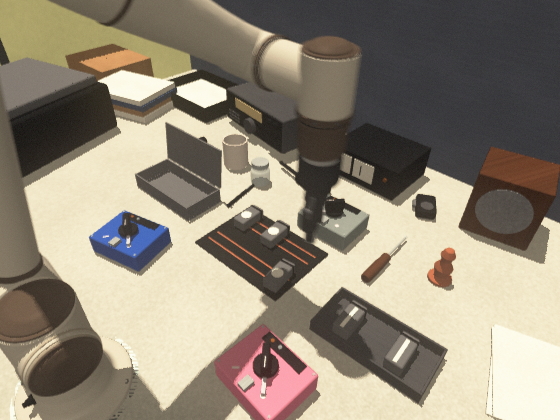

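Both bar packs lie in the tray at (350,317) and (403,350). Next I'll rotate 180° for the box packs.

Request:
jog_arm(increments=[[-0.01,-0.01,0,10],[-0.02,-0.02,0,20],[-0.03,-0.03,0,30],[-0.04,-0.04,0,40],[-0.059,-0.065,0,50],[-0.059,-0.065,0,60],[-0.059,-0.065,0,70],[-0.059,-0.065,0.01,80],[-0.059,-0.065,0.02,90],[-0.059,-0.065,0.02,100]], hand=1)

```text
clock: 23.38
position: [479.0, -88.2, 199.7]
ee_rot: [-0.134, 0.991, 0.002, 0.005]
contact_force: [0.2, 0.2, 1.3]
gripper_width: 85.6
```

Request:
jog_arm(increments=[[0,0,0,10],[0,0,0,11],[0,0,0,11]])

```text
clock: 23.75
position: [479.0, -88.2, 199.7]
ee_rot: [-0.039, 0.999, 0.003, 0.005]
contact_force: [0.2, 0.5, -0.1]
gripper_width: 85.2
```

```bash
python3 d.py 442 -93.5 28 -175; python3 -c "
from ov import *
s=shot('wrist','w6');im=cv2.imread('pics/w6_raw.png');draw(im,s,442,-93.5,5,lambda p:p);draw(im,s,536,106,3,lambda p:p);draw(im,s,539,10,4,lambda p:p);cv2.imwrite('pics/w6.png',im)"
```

```text
tool delta mm [ 39.1  -3.2 171.3] yaw now -175.5 pos [479.  -88.2 199.7] t 23.8
turn -0.5
```

View pics/w6.png

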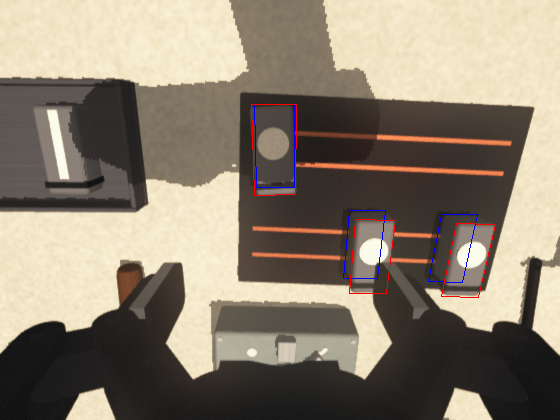

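Request:
jog_arm(increments=[[0.02,-0.003,0.03,0],[0.039,-0.003,0.08,0],[0.039,-0.003,0.12,0],[0.039,-0.003,0.15,0],[0.039,-0.003,0.165,0],[0.039,-0.003,0.171,0],[0.039,-0.003,0.171,0]])

```text
clock: 24.68
position: [442.3, -93.3, 28.4]
ee_rot: [-0.04, 0.999, 0.003, 0.005]
contact_force: [0.7, -0.0, -0.1]
gripper_width: 85.5
```

Request:
jog_arm(increments=[[0,0,0,0],[0,0,0,0],[0,0,0,0],[0,0,0,0],[0,0,0,0]], hand=-1)

```text
clock: 25.3
position: [442.8, -93.3, 29.3]
ee_rot: [-0.04, 0.999, 0.002, 0.006]
contact_force: [-0.9, -0.0, 6.4]
gripper_width: 37.1
```

```bash
python3 d.py 482 425 29 -177
```

```text
tool delta mm [-80.4 513.5   3.6] yaw now -175.4 pos [442.8 -93.3  29.3] t 25.3
turn 1.6
```

Request:
jog_arm(increments=[[0,0,-0.04,0],[0,0,-0.09,0],[-0.01,0.04,-0.13,0],[-0.02,0.09,-0.14,0],[-0.03,0.145,-0.14,0],[-0.04,0.2,-0.14,0],[-0.05,0.255,-0.14,1],[-0.06,0.31,-0.14,2],[-0.06,0.365,-0.14,2],[-0.07,0.41,-0.14,2]])

```text
clock: 26.55
position: [477.1, 321.9, 171.6]
ee_rot: [-0.023, 1.0, 0.002, 0.005]
contact_force: [0.4, -0.6, -1.7]
gripper_width: 36.8
```

Request:
jog_arm(increments=[[0,0,0,0],[0,0,0,0]])

```text
clock: 26.8
position: [476.3, 321.2, 170.8]
ee_rot: [-0.023, 1.0, 0.002, 0.004]
contact_force: [-0.2, -0.5, -2.4]
gripper_width: 37.2
```

```bash
python3 d.py 480 424 29 -177.5;  python3 -c "
from h import *
import pickle
s=shot('wrist','w7');print(s['gripper_width']);pickle.dump(s,open('w7.pkl','wb'))"
```

```text
tool delta mm [ -7.3 102.  142.2] yaw now -177.4 pos [476.3 321.2 170.8] t 26.8
turn 0.1
37.164191313318035
```

View pics/w7.png

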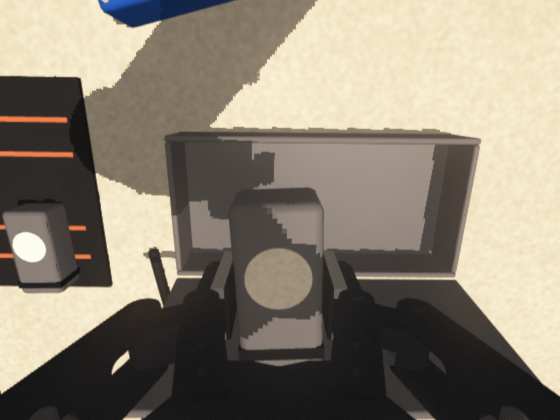

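```bash
python3 - <<'E'
from h import *
import pickle
st=pickle.load(open("w7.pkl","rb"))
P=np.array([ray("wrist",p,45,st) for p in((168,135),(478,138),(458,276),(178,274))]);print(np.round(P,1),"c",P.mean(0),[np.linalg.norm(P[i]-P[i-1]).round(1) for i in range(4)])
print(ray("wrist",(30,247),36,st))
E
```

```text
[[425.6 235.7  45. ]
 [416.8 472.7  45. ]
 [535.  482.3  45. ]
 [544.1 237.9  45. ]] c [480.38541446 357.14010517  45.        ] [np.float64(118.6), np.float64(237.2), np.float64(118.6), np.float64(244.6)]
[528.52430623 106.68274625  36.        ]
```

Request:
jog_arm(increments=[[-0.003,0.05,0,0],[-0.006,0.102,0.01,0],[-0.006,0.102,0.06,0],[-0.006,0.102,0.1,0],[-0.006,0.102,0.128,0],[-0.006,0.102,0.14,0],[-0.006,0.102,0.142,0],[-0.006,0.102,0.142,0]])

```text
clock: 27.85
position: [479.8, 423.8, 30.9]
ee_rot: [-0.023, 1.0, 0.003, 0.005]
contact_force: [0.4, -0.4, -1.6]
gripper_width: 37.1
```

```bash
python3 d.py 478 425 29 -177.5;  python3 -c "
from h import *
s=shot('wrist','w8');print(s['gripper_width'],s['contact_force'])"
```

```text
tool delta mm [1.8 1.2 1.9] yaw now -177.4 pos [479.8 423.8  30.9] t 27.9
turn 0.1
37.146528318365164 [ 0.3811836  -0.42077553 -1.63689776]
```

View pics/w8.png

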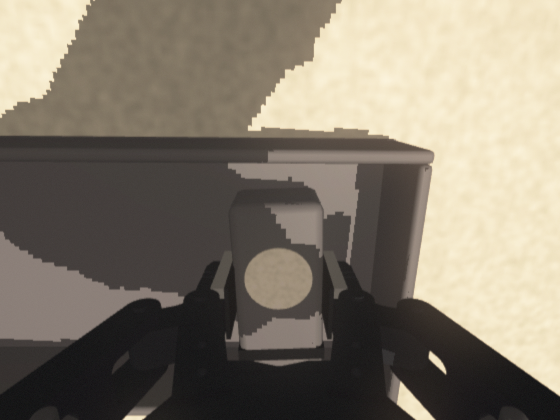

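Request:
jog_arm(increments=[[0.001,0,0.002,0],[0.001,0,0.003,0],[0.001,0,0.003,0]])

```text
clock: 28.28
position: [478.9, 424.2, 28.5]
ee_rot: [-0.023, 1.0, 0.003, 0.006]
contact_force: [-1.2, -1.4, 1.7]
gripper_width: 36.7
```

Request:
jog_arm(increments=[[0,0,0,0],[0,0,0,0],[0,0,0,0],[0,0,0,0]], hand=0.25)

```text
clock: 28.78
position: [478.9, 424.2, 28.5]
ee_rot: [-0.023, 1.0, 0.003, 0.006]
contact_force: [-0.3, -0.6, 0.1]
gripper_width: 53.5
```

Request:
jog_arm(increments=[[0,0,-0.03,0],[0,0,-0.08,0],[0,0,-0.13,0],[0,0,-0.18,0],[0,-0.05,-0.19,0],[0,-0.1,-0.19,0],[0,-0.16,-0.19,0],[0,-0.22,-0.19,0],[0,-0.25,-0.19,0],[0,-0.25,-0.19,0]])

```text
clock: 30.02
position: [488.0, 171.4, 217.3]
ee_rot: [-0.021, 1.0, 0.003, 0.006]
contact_force: [0.8, 0.9, 0.3]
gripper_width: 53.4
```

```bash
python3 d.py 536 106 28 -177;  python3 -c "
from ov import *
s=shot('wrist','w9');print(s['gripper_width']);im=cv2.imread('pics/w9_raw.png');draw(im,s,536,106,3,lambda p:p);draw(im,s,539,10,4,lambda p:p);cv2.imwrite('pics/w9.png',im)"
```

```text
tool delta mm [-42.9 -68.5 189.4] yaw now -177.6 pos [488.  171.4 217.3] t 30.0
turn -0.6
53.40162732852516
```

View pics/w9.png

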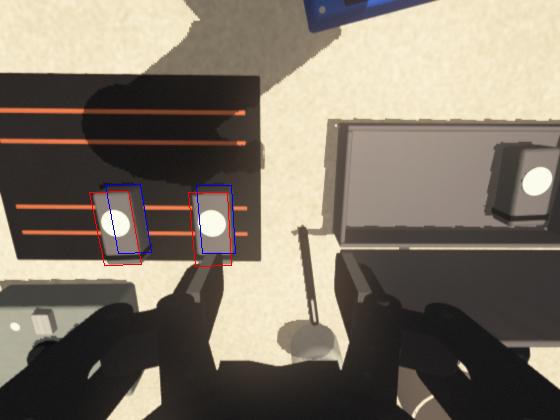

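```bash
python3 -c "
from h import *
s=read_state();print(ray('wrist',(300,230),8,s),ray('wrist',(212,223),36,s),ray('wrist',(115,223),36,s))"
```

```text
[543.39451785 200.99929209   8.        ] [528.69898484 108.96713082  36.        ] [532.83761356  11.30898399  36.        ]
```

Request:
jog_arm(increments=[[-0.02,-0.03,0.02,-0.5],[-0.043,-0.067,0.06,-0.5],[-0.043,-0.067,0.11,-0.5],[-0.043,-0.067,0.15,-0.5],[-0.043,-0.067,0.178,-0.5],[-0.043,-0.067,0.189,-0.5],[-0.043,-0.067,0.189,-0.5]], hand=1)

```text
clock: 30.95
position: [536.6, 109.6, 28.1]
ee_rot: [-0.027, 1.0, 0.003, 0.006]
contact_force: [0.7, 0.9, 0.8]
gripper_width: 85.2
```

Request:
jog_arm(increments=[[0,0,0,0],[0,0,0,0],[0,0,0,0],[0,0,0,0],[0,0,0,0]], hand=-1)

```text
clock: 31.58
position: [537.4, 109.9, 29.5]
ee_rot: [-0.027, 1.0, 0.003, 0.007]
contact_force: [-2.5, 0.3, 6.6]
gripper_width: 37.2
```

```bash
python3 d.py 481 354 170 -177.5; python3 -c "
from h import *
s=shot('wrist','w10')"
```

```text
tool delta mm [  41.1  247.7 -139.5] yaw now -176.9 pos [537.4 109.9  29.5] t 31.6
turn 0.6
```

View pics/w10.png

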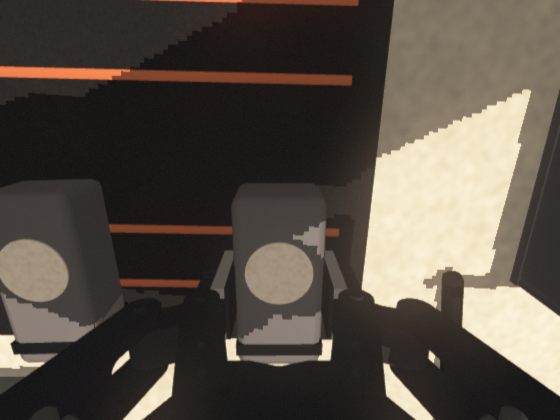

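Request:
jog_arm(increments=[[0,0,-0.04,0],[0,0,-0.09,0],[0.01,0.03,-0.13,0],[0.02,0.08,-0.14,0],[0.03,0.135,-0.14,0.6],[0.04,0.19,-0.14,0.6],[0.041,0.24,-0.14,0.6],[0.041,0.248,-0.14,0.6],[0.041,0.248,-0.14,0.6]])

```text
clock: 32.75
position: [480.4, 354.1, 169.6]
ee_rot: [-0.022, 1.0, 0.003, 0.006]
contact_force: [-0.2, -0.7, -1.7]
gripper_width: 37.1
```

```bash
python3 d.py 481 354 29 -177.5; python3 -c "
from h import *
s=shot('wrist','w11');print(s['gripper_width'])"
```

```text
tool delta mm [  1.1  -0.9 140.6] yaw now -177.5 pos [480.4 354.1 169.6] t 32.8
turn 0.0
37.06637738252448
```

View pics/w11.png

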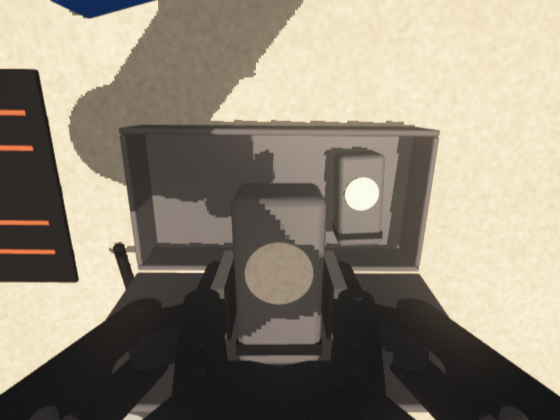

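Request:
jog_arm(increments=[[0.001,-0.001,0.04,0],[0.001,-0.001,0.08,0],[0.001,-0.001,0.115,0],[0.001,-0.001,0.135,0],[0.001,-0.001,0.141,0],[0.001,-0.001,0.142,0],[0.001,-0.001,0.142,0]])

```text
clock: 33.67
position: [482.0, 352.8, 28.6]
ee_rot: [-0.021, 1.0, 0.003, 0.007]
contact_force: [-0.6, 0.2, -1.7]
gripper_width: 36.7
```

Request:
jog_arm(increments=[[0,0,0,0],[0,0,0,0],[0,0,0,0],[0,0,0,0]], hand=0.25)

```text
clock: 34.17
position: [482.0, 353.0, 28.7]
ee_rot: [-0.021, 1.0, 0.004, 0.007]
contact_force: [0.3, -0.3, 0.2]
gripper_width: 53.5
```

Request:
jog_arm(increments=[[0,0,-0.03,0],[0,0,-0.08,0],[0,0,-0.13,0],[0,-0.03,-0.17,0],[0,-0.08,-0.19,0],[0,-0.135,-0.19,0],[0,-0.19,-0.19,0],[0,-0.245,-0.19,0],[0,-0.275,-0.19,0],[0,-0.275,-0.19,0]])

```text
clock: 35.42
position: [490.9, 75.1, 216.9]
ee_rot: [-0.02, 1.0, 0.004, 0.007]
contact_force: [0.2, 0.5, 0.4]
gripper_width: 53.1
```

```bash
python3 d.py 539 11 28 -176;  python3 -c "
from ov import *
s=shot('wrist','w12');print(s['gripper_width']);im=cv2.imread('pics/w12_raw.png');draw(im,s,539,11,4,lambda p:p);cv2.imwrite('pics/w12.png',im)"
```

```text
tool delta mm [-43.  -67.2 189. ] yaw now -177.7 pos [490.9  75.1 216.9] t 35.4
turn -1.7
53.119404420395384
```

View pics/w12.png

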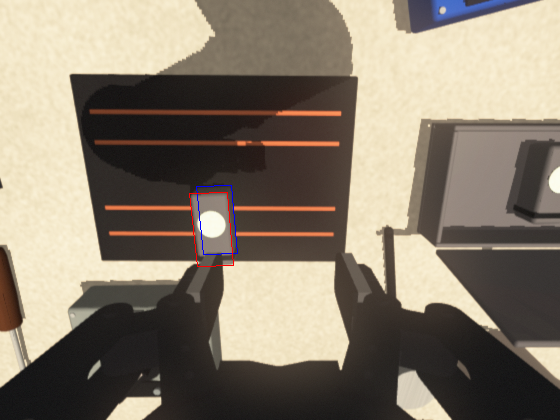

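Request:
jog_arm(increments=[[-0.02,-0.03,0.02,-1.7],[-0.043,-0.067,0.06,-1.7],[-0.043,-0.067,0.11,-1.7],[-0.043,-0.067,0.15,-1.7],[-0.043,-0.067,0.178,-1.7],[-0.043,-0.067,0.189,-1.7],[-0.043,-0.067,0.189,-1.7]], hand=1)

```text
clock: 36.35
position: [539.6, 13.1, 27.8]
ee_rot: [-0.036, 0.999, 0.003, 0.006]
contact_force: [-0.3, -0.1, -0.1]
gripper_width: 85.3
```

Request:
jog_arm(increments=[[0,0,0,0],[0,0,0,0],[0,0,0,0],[0,0,0,0],[0,0,0,0]], hand=-1)

```text
clock: 36.98
position: [540.5, 13.2, 29.1]
ee_rot: [-0.036, 0.999, 0.003, 0.008]
contact_force: [-1.1, -1.1, 6.5]
gripper_width: 37.2
```

```bash
python3 d.py 484 284 170 -177.5; python3 -c "
from h import *
s=shot('wrist','w13')"
```

```text
tool delta mm [  34.6  275.  -139.6] yaw now -175.9 pos [540.5  13.2  29.1] t 37.0
turn 1.6
```

View pics/w13.png

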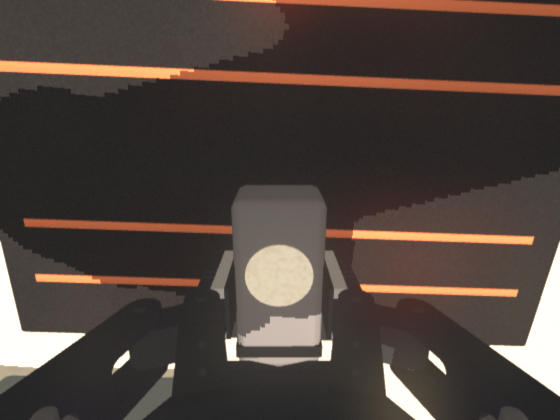

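Request:
jog_arm(increments=[[0,0,-0.04,0],[0,0,-0.09,0],[0.01,0.03,-0.13,0],[0.02,0.08,-0.14,0],[0.025,0.135,-0.14,1.6],[0.03,0.19,-0.14,1.6],[0.034,0.245,-0.14,1.6],[0.034,0.275,-0.14,1.6],[0.034,0.275,-0.14,1.6],[0.034,0.275,-0.14,1.6]])

```text
clock: 38.28
position: [484.0, 283.2, 169.8]
ee_rot: [-0.022, 1.0, 0.003, 0.007]
contact_force: [-0.9, 0.7, -0.1]
gripper_width: 37.0
```

```bash
python3 d.py 484 284 29 -177.5; python3 -c "
from h import *
s=shot('wrist','w14');print(s['gripper_width'])"
```

```text
tool delta mm [ 1.900e+00 -1.000e-01  1.408e+02] yaw now -177.5 pos [484.  283.2 169.8] t 38.3
turn 0.0
37.039314819347915
```

View pics/w14.png

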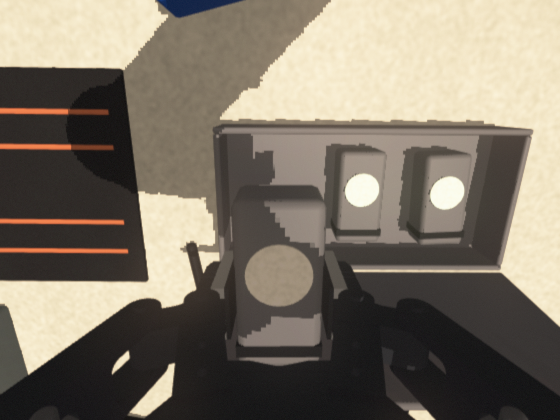

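Request:
jog_arm(increments=[[0.002,0.003,0.04,0],[0.002,0.003,0.08,0],[0.002,0.003,0.115,0],[0.002,0.003,0.135,0],[0.002,0.003,0.141,0],[0.002,0.003,0.142,0],[0.002,0.003,0.142,0]])

```text
clock: 39.2
position: [484.7, 286.8, 28.8]
ee_rot: [-0.021, 1.0, 0.004, 0.008]
contact_force: [-0.1, -0.6, -1.4]
gripper_width: 37.2
```

Request:
jog_arm(increments=[[0,0,0,0],[0,0,0,0],[0,0,0,0],[0,0,0,0]], hand=0.2)

```text
clock: 39.7
position: [484.7, 286.9, 28.9]
ee_rot: [-0.021, 1.0, 0.004, 0.008]
contact_force: [-0.6, -0.2, -0.6]
gripper_width: 51.0
```

Request:
jog_arm(increments=[[0,0,-0.03,0],[0,0,-0.08,0],[0,0,-0.13,0],[0,0,-0.18,0],[0.0,0.03,-0.22,0],[0.0,0.06,-0.25,0],[0.0,0.06,-0.25,0],[0.0,0.06,-0.25,0]])

```text
clock: 40.7
position: [477.7, 344.3, 278.2]
ee_rot: [-0.021, 1.0, 0.003, 0.007]
contact_force: [-0.1, 0.0, -0.7]
gripper_width: 51.4
```

```bash
python3 d.py 481 355 280 -177.5;  python3 -c "
from ov import *
s=shot('wrist','w15');shot('side','s15');shot('top','t15')"
```

```text
tool delta mm [-3.8 10.6 -1.7] yaw now -177.5 pos [477.7 344.3 278.2] t 40.7
turn -0.0
```

View pics/w15.png

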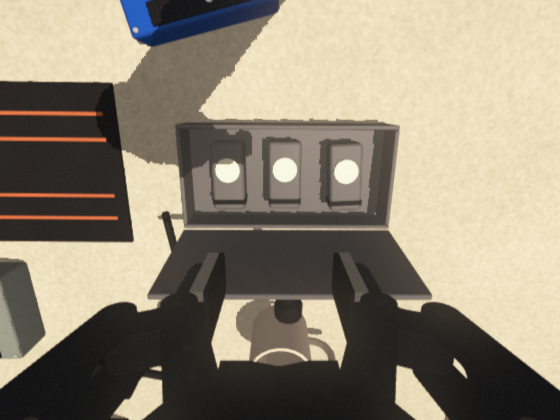

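View pics/s15.png

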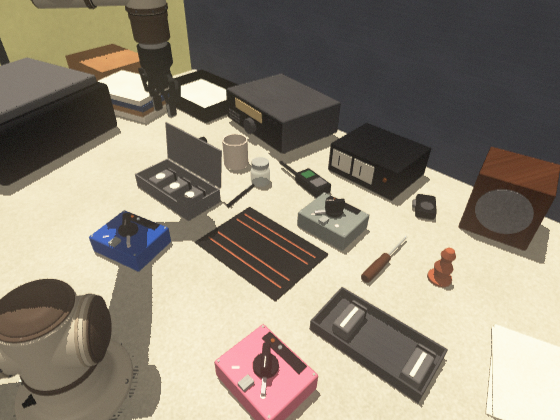

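View pics/t15.png

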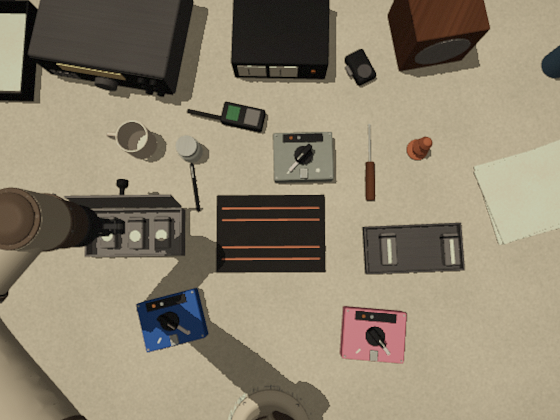

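All five packs are in place. One bar pack has slid nearer the tray's right end but still lies inside it. Now I'll measure the lid.

```bash
python3 - <<'E'
from h import *
s=read_state()
for a in(1.5,1.6,1.7,1.8,1.9):
    c=np.cos(a);sn=np.sin(a)
    ex=np.array([np.cos(.04),np.sin(.04)]);ey=np.array([-ex[1],ex[0]])
    for b in(-122,122):
        p=np.array([481,355])+ex*(60-120*c)+b*ey   # lid at angle a: from hinge along -x turned up
        q=[*p,45.5+120*sn]
        print(a,b,proj("wrist",q,s).round(0),proj("top",q).round(0),end=' ')
    print()
print("mug",ray("top",(132,138),90),"jar",ray("top",(188,148),75),"pen",ray("top",(192,166),10),ray("top",(198,209),10))
im=cv2.imread("pics/t15_raw.png")
for n,(x0,x1,y0,y1),k in(("z4",(355,475,215,285),6),("z5",(60,215,110,265),3.8)):
    cv2.imwrite(f"pics/{n}.png",cv2.resize(im[y0:y1,x0:x1],None,fx=k,fy=k,interpolation=cv2.INTER_CUBIC))
E
```

```text
1.5 -122 [142. 271.] [170. 206.] 1.5 122 [438. 271.] [ 63. 207.] 
1.6 -122 [144. 284.] [170. 200.] 1.6 122 [436. 284.] [ 63. 202.] 
1.7 -122 [146. 296.] [171. 195.] 1.7 122 [433. 296.] [ 63. 197.] 
1.8 -122 [148. 307.] [171. 190.] 1.8 122 [430. 306.] [ 64. 192.] 
1.9 -122 [151. 316.] [171. 185.] 1.9 122 [426. 315.] [ 65. 187.] 
mug [708.78909156 355.24531938  90.        ] jar [690.33453967 219.7620864   75.        ] pen [657.43297167 220.7834743   10.        ] [545.65552873 200.57791596  10.        ]
```

View pics/z4.png

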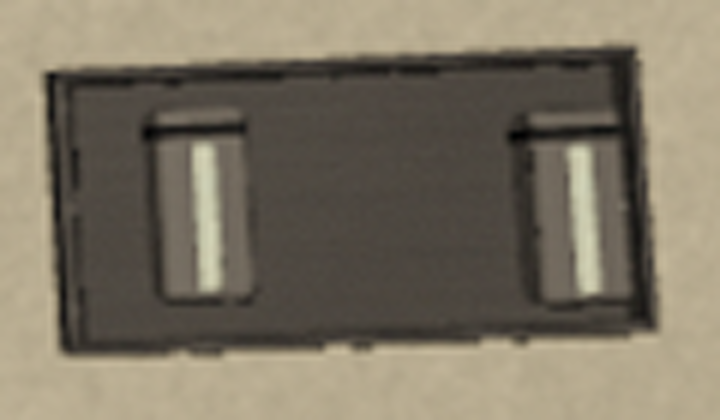

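The lid angle is about 1.7 rad. I'll work out the closing path for closed fingers behind the lid at y = 280.

```bash
python3 - <<'E'
import numpy as np
for a in np.arange(1.7,-.01,-.1):
    print(round(a,1),np.round([544-98*np.cos(a)+6*np.sin(a)+11,62.5+98*np.sin(a)+6*np.cos(a)],0))
E
python3 d.py 596 280 278 -177.5
```

```text
1.7 [574. 159.]
1.6 [564. 160.]
1.5 [554. 161.]
1.4 [544. 160.]
1.3 [535. 159.]
1.2 [525. 156.]
1.1 [516. 153.]
1.0 [507. 148.]
0.9 [499. 143.]
0.8 [491. 137.]
0.7 [484. 130.]
0.6 [478. 123.]
0.5 [472. 115.]
0.4 [467. 106.]
0.3 [463.  97.]
0.2 [460.  88.]
0.1 [458.  78.]
-0.0 [457.  68.]
tool delta mm [-115.3  -68.7    1.2] yaw now -177.6 pos [477.9 343.8 278. ] t 40.9
turn -0.1
```

Request:
jog_arm(increments=[[-0.05,-0.02,0,0],[-0.1,-0.04,0,0],[-0.122,-0.06,0,0],[-0.122,-0.06,0,0],[-0.122,-0.06,0,0]], hand=-1)

```text
clock: 41.48
position: [602.0, 288.6, 278.6]
ee_rot: [-0.021, 1.0, 0.003, 0.006]
contact_force: [0.7, 1.3, 0.3]
gripper_width: -0.3
```

```bash
python3 d.py 600 280 157 -177.5; python3 -c "
from h import *
s=shot('wrist','w16');print(s['gripper_width'])"
```

```text
tool delta mm [  3.9  -9.1 121.5] yaw now -177.6 pos [602.  288.6 278.6] t 41.5
turn -0.1
-0.3105887217737622
```

View pics/w16.png

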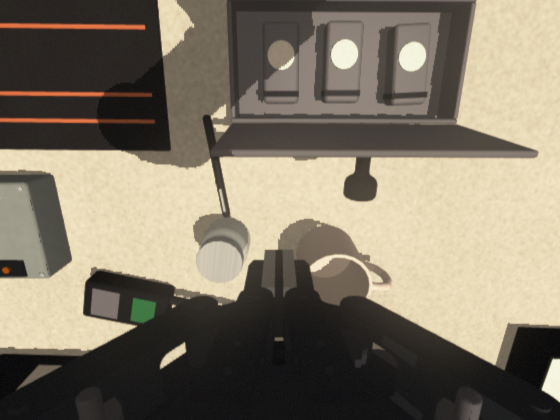

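Request:
jog_arm(increments=[[0.003,-0.009,0.04,0],[0.003,-0.009,0.08,0],[0.003,-0.009,0.11,0],[0.003,-0.009,0.12,0],[0.003,-0.009,0.12,0]])

```text
clock: 42.15
position: [600.4, 281.1, 159.2]
ee_rot: [-0.022, 1.0, 0.003, 0.006]
contact_force: [0.4, 0.4, 1.2]
gripper_width: -0.2
```

```bash
python3 d.py 544 280 158 -177.5; python3 -c "
from h import *
s=shot('wrist','w17');print(s['contact_force'])"
```

```text
tool delta mm [56.4  1.4  0.5] yaw now -177.5 pos [600.4 281.1 159.2] t 42.1
turn -0.0
[0.35951485 0.36145256 1.21553269]
```

View pics/w17.png

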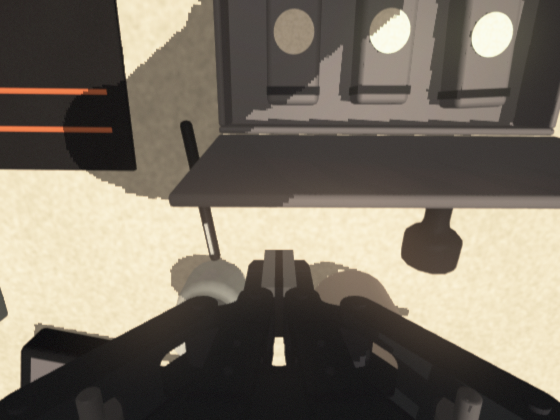

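Request:
jog_arm(increments=[[0.015,0.001,0,0],[0.026,0.001,0,0],[0.036,0.001,-0.001,0],[0.046,0.001,-0.001,0],[0.056,0.001,-0.001,0],[0.065,0.001,0,0],[0.075,0.001,0.003,0],[0.084,0.001,0.006,0],[0.093,0.001,0.011,0],[0.101,0.001,0.016,0]])

```text
clock: 43.45
position: [499.4, 277.7, 142.2]
ee_rot: [-0.022, 1.0, 0.003, 0.007]
contact_force: [-0.1, 0.1, 1.6]
gripper_width: -0.3
```

```bash
python3 d.py 499 280 143 -177.5; python3 -c "
from h import *
s=shot('wrist','w18');print(s['contact_force']);shot('side','s18',(120,280,60,220),3.7)"
```

```text
tool delta mm [ 0.3  2.3 -0.8] yaw now -177.5 pos [499.4 277.7 142.2] t 43.5
turn -0.0
[-0.05721388  0.082097    1.60689007]
```

View pics/w18.png

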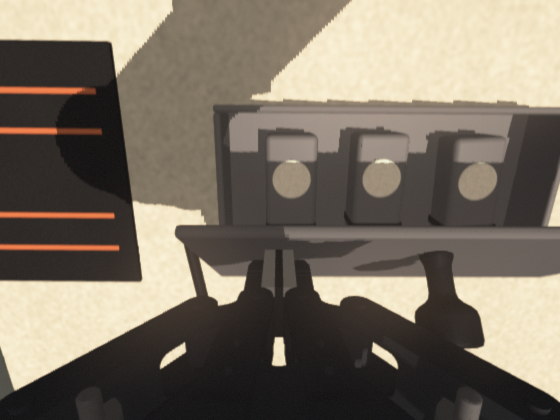

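View pics/s18.png

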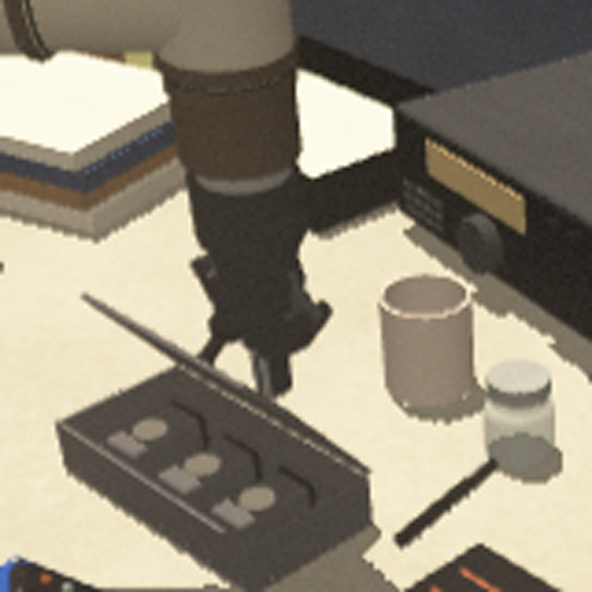

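Request:
jog_arm(increments=[[0.008,0,0.005,0],[0.015,-0.002,0.012,0],[0.021,-0.004,0.019,0],[0.027,-0.006,0.027,0],[0.032,-0.008,0.036,0],[0.036,-0.01,0.045,0],[0.039,-0.01,0.054,0],[0.041,-0.01,0.064,0],[0.042,-0.01,0.072,0]])

```text
clock: 44.68
position: [457.8, 265.5, 68.2]
ee_rot: [-0.022, 1.0, 0.002, 0.006]
contact_force: [-3.2, -2.9, 18.9]
gripper_width: -0.0
```

```bash
python3 d.py 457 268 68 -177.5; python3 -c "
from h import *
s=shot('wrist','w19');print(s['contact_force']);shot('side','s19',(120,280,60,220),3.7)"
```

```text
tool delta mm [0.6 2.5 0.2] yaw now -177.5 pos [457.8 265.5  68.2] t 44.7
turn 0.0
[-3.15447769 -2.93053139 18.89911067]
```

View pics/w19.png

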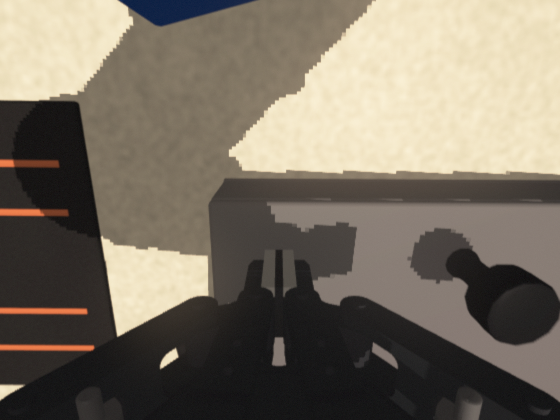

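View pics/s19.png

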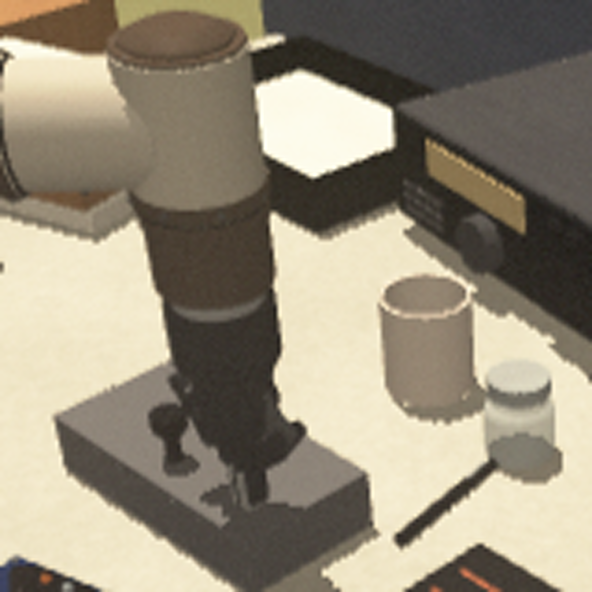

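The lid is shut: 19 N of reaction at the expected height. I'll hold briefly, then lift clear and check.

Request:
jog_arm(increments=[[0,0,0,0],[0,0,0,0],[0,0,0,0]])

```text
clock: 45.15
position: [458.1, 265.8, 68.7]
ee_rot: [-0.022, 1.0, 0.002, 0.006]
contact_force: [-0.3, 0.1, 0.1]
gripper_width: 0.1
```

Request:
jog_arm(increments=[[0,0,-0.04,0],[0,0,-0.09,0],[0,0,-0.14,0],[0,-0.04,-0.19,0],[0,-0.09,-0.22,0],[0,-0.14,-0.22,0],[0,-0.18,-0.22,0],[0,-0.18,-0.22,0]])

```text
clock: 46.15
position: [463.0, 83.0, 288.0]
ee_rot: [-0.02, 1.0, 0.002, 0.006]
contact_force: [1.0, 0.7, 0.1]
gripper_width: 0.5
```

```bash
python3 -c "
from h import *
s=shot('wrist','w20');print(s['contact_force'],s['position'],s['clock']);shot('side','s20');shot('side','s20z',(110,250,100,230),4.5);shot('top','t20')
for sgn in(-122,122): print(proj('side',[421,355+sgn,51]),proj('side',[421,355+sgn,45]))"
```

```text
[0.96801099 0.68091607 0.14146706] [463.00237851  83.01125875 288.04723135] 46.15
[184.02053828 206.16464551] [184.30469274 207.92457154]
[134.56787038 170.16461632] [134.97481631 171.84956672]
```

View pics/s20.png

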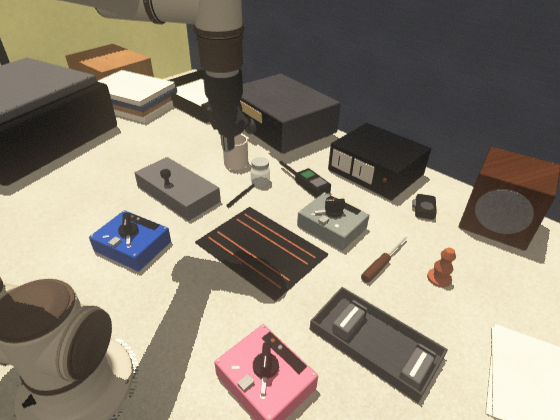

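View pics/s20z.png

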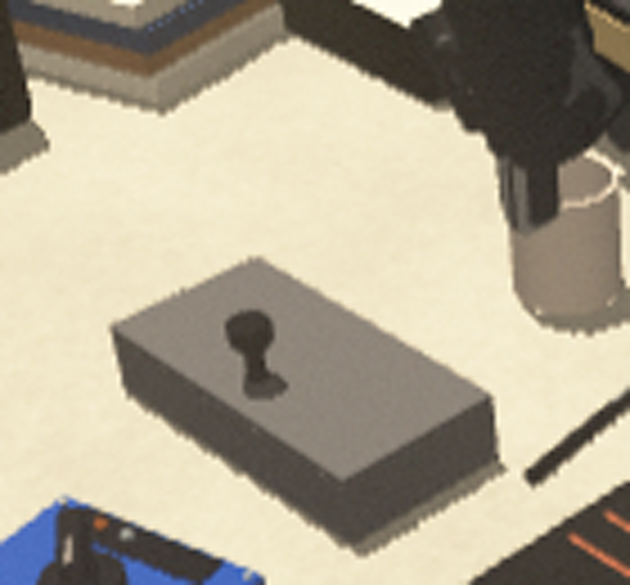

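View pics/t20.png

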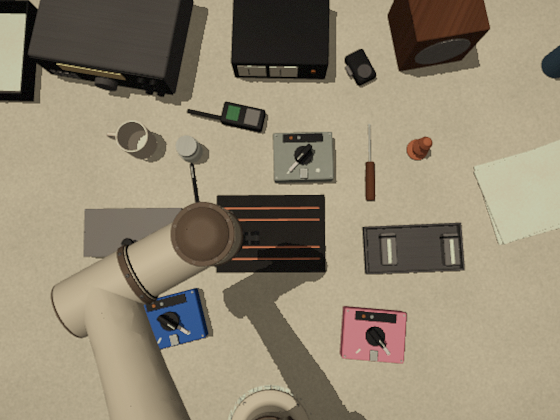

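View pics/w20.png

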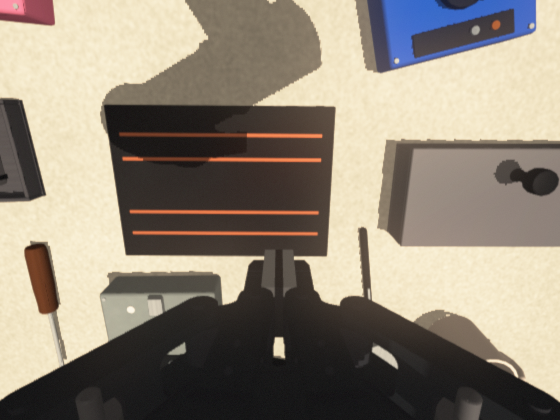

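```bash
python3 -c "
from bench import *
print(job_done())"
```

```text
the job is handed in; nothing more can be done
None
```

I carried out the whole task and handed it in at about 46 s of the 210 s allowed. The hand-in gives no verdict, so the checks below are my own.

- **Charger:** I pulled the knob out about 15 mm and turned it clockwise until the wrist torque rose at the end stop. I then pushed it back to its starting height, where it met 9.6 N of resistance. The pictures show the pointer at the bar mark.
- **Packs:** Five were present. The three with round tags lie flat and side by side in the box. The two with bar tags lie flat and apart in the tray.
- **Tray pack that moved:** One bar pack was later found about 3 cm nearer the tray's end wall than where I set it down. It still lies flat inside the tray, so I left it.
- **Lid:** I pushed it shut with closed fingers until it gave 19 N of resistance at the expected height. In the last side view its corners are within about 3 pixels of where they should be when shut, with no gap showing.
- **Other things:** The bystanders look unmoved by eye against the first pictures. I did not measure them.
- **Hand-in:** The arm was well clear of everything.

No check failed. The top and wrist cameras disagreed by about 2–3 mm on positions, and I went by the wrist camera, whose fits matched the grasps.

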